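Fit the support rings to the filter stand

ROBOT

A 7-joint arm with a two-finger parallel gripper is mounted at the origin on the work surface. World frame = base frame: x ahead of the robot, y to its left, z up, the work surface at z = 0. Lengths are in m, angles in rad, forces in N, time in s.
With the tool pointing down it reaches from about 0.425 to 0.875 m from the base axis. Payload 4.7 kg.
Tool frame: the origin (TCP) lies on the centre line of the jaws, within the pads' length; the fingertips stand 22 mm ahead of it and the grasp point (between the pads) lies 3 mm ahead of it; z points along the fingers, y is the direction in which the jaws open and shut (so a half turn about z gives the same grasp; the last joint's range is limited). The gripper opens to 87 mm and grips with 3 to 60 N. Pads are 19 mm wide; open, the fingers measure 117 mm over their backs; the gripper's body (75 mm by 190 mm) begins 51 mm behind the grasp point.
Start: joints at [-1.184, 0.321, -0.07, 1.45, 0.023, 1.371, -0.057], TCP at [0.237, 0.605, 0.245] pointing down, gripper open.
Joint ranges: [-2.86, 2.86], [-0.3, 2.09], [-1.38, 1.24], [0.06, 2.45], [-1.56, 4.7], [0.09, 2.05], [-2.69, 2.69]. Speed limits (rad/s): [2.57, 2.57, 3.14, 3.14, 3.14, 3.14, 3.14].

INTERFACE

Orientations are given as a rotation vector (axis times angle).
In Python, from bench import ctrl, imaging, close_job, finder gives the robot as it stands. The module is installed in compiled form; this text tells all that it offers.
- The arm moves only by the shell command python3 -m jog 'ROWS' [FORCE]. ROWS is JSON, a list that holds one entry, the list of rows, each a list of 7 numbers: the shift along the tool's x, y, z in cm, then the turn, a rotation vector about the tool's x, y, z in degrees, then the finger opening in cm, from 0 to 8.7. In form: [[[dx, dy, dz, ax, ay, az, claw], ...]]. A call has 1 to 12 rows; each row shifts and turns the commanded pose from where the row before left it, along the tool's axes as they then stand; what a row does not reach is not made up. A row lasts 1/10 s, in which the tool goes at most 50 mm and 8.59 degrees, less where a joint would pass 70% of its speed; a pose out of reach is approached as far as the arm can. A call is refused whole if a number of a shift passes 5 or a number of a turn 8.59, either way. A call with a gripper value outside its range is refused whole. The fingers move at their own pace and stop on an object; FORCE is the grip in N (left out, the last holds). Time passes only in rows, so rows that do not move let the fingers close. It gives the time, the measured TCP pose, the force and the opening at its end, in the units of the state.
- ctrl.get_state(): the state, without advancing time (a new reading comes with each control period).
- imaging.get_image(name): name is "scene" or "top" or "wrist"; returns a dict with "frame" (384x512x3 uint8, red, green, blue), "intrinsics" (3x3 intrinsics, pixels), "pose" (4x4, takes a point from camera to world coordinates). Camera axes: x right, y down, z forward; pixel columns grow to the right and rows downward; lengths in m; the calibration is good to about 2 mm. A picture is of the moment at which its call begins. There is no depth.
- close_job(): hands the job in, once; it reports no verdict.
Trained networks look in the newest picture that a camera, given by its name, has taken for a name from the list of things; names that differ only in an ending like _2 or _b are one class to them, and where a whole thing is asked for, a point or a joint stands for the part that bears it (a point fixed in the world has none). Each returns a list of dicts, best first, with "conf" (0 to 1); they miss things now and then, are a little off and sometimes report something else, mostly with a low value. They report only what shows in the picture. A call takes as long as a camera call. They do not tell look-alikes from the thing itself.
- finder.trace(label, camera): "region" (384x512 bool, what is visible of it) and "point" ([row, column] as shares, 0 to 1, of the picture: columns of its width, rows of its height, amid what is visible of it).
- finder.spot_point(label, camera): "point" ([row, column] as shares, 0 to 1, of the picture: columns of its width, rows of its height: a listed point, or the origin of a listed thing).
The state is a dict: "time": time; "joint_positions": joint angles; "qd": joint speeds; "joint_torque": joint torques, N m; "position": TCP position; "tool_rot": TCP orientation; "ft_force": force on the tool from outside, world axes, zero at the start; "torque": the same for the moment, N m; "grip_width": opening from 0.0 (shut) to 1.0 (fully open).
Only numpy, scipy, OpenCV 4.12 (cv2) and the standard library are available. Lean on these libraries where they do the work, as an engineer would, in place of code of your own. Each camera call takes 0.05 s, during which the arm holds its last target. There are 200 camera calls.

TASK

Set up the filter stand: put the stem of every support ring through the eye of a clamp of its own, ring level over the base plate and the end of the stem standing out about 2 cm at the back, and tighten the slotted screw of each clamp that holds a ring with the flat screwdriver, right to its stop. Put the screwdriver back upright in its block when you are done, and leave the bottle, the jar and the beakers where they stand.

Things in the scene. Friction and masses are not known exactly. Their poses are not given: they have to be found in the camera images.
- ring0_stem (a point): support ring lying flat: aluminium ring of 12 mm round bar, 76 mm outside, 52 inside, with a straight 12 x 12 mm square stem in the ring's plane, its last 8 mm tapered. Point on the stem's axis, 60 mm from the ring's centre (22 mm off its rim); x runs along the stem, its end 98 mm further along +x, the ring's centre 60 mm along -x; z square to the ring. 120 g; 6 mm up when lying. Two or three rings are there
- ring1_stem (a point): another support ring exactly like ring0, same point and axes; any ring may go in any clamp
- ring2_stem (a point): another support ring exactly like ring0, same point and axes
- stand: filter stand, fixed: grey plate 215 mm along x, 320 along y, 12 thick, origin under its centre. At x = +75 mm three pillars in a row, 110 mm apart, each with an aluminium clamp head: a block 32 x 32 mm, from 90 to 152 mm above the bench, with an eye through it along x and a steel slotted screw from above that presses the stem down in the eye. -x is the open side over the plate, towards the robot; +x the back
- eye0 (a point): centre of the eye in the left clamp head (stand's y = +110 mm), 115 mm above the bench: a 15 x 15 mm hole along the stand's x, 32 mm long (-16 to +16 mm). Axes are the stand's. The ring stays on its -x side, over the plate; the stem's end comes out at +x
- eye1 (a point): centre of the eye in the middle clamp head (stand's y = 0), same shape and axes as eye0. A stem left in a slack eye droops by about 7 degrees; the screw levels it
- eye2 (a point): centre of the eye in the right clamp head (stand's y = -110 mm), same shape and axes as eye0
- head0 (a point): centre of the top face of the left clamp head, on its screw's axis, 37 mm above eye0; axes as the stand's. The screw head (20 mm diameter) lies in a 22 mm wide round recess, 1.5 mm below this face when slack, 5 mm below when tight; its slot goes right across, 4 mm wide and 6 mm deep, edges slightly bevelled
- head1 (a point): the same point on the middle clamp head, above eye1
- head2 (a point): the same point on the right clamp head, above eye2
- screw0 (a joint): turn of the left clamp's screw: grows clockwise from above (tightening), 0 slack to a stop at 3.1 (tight). Slot direction = stand's yaw minus this value, either way round. Starts at 0 to 0.7, stays where left (friction 0.06 N m), sinks 1.1 mm per rad; with a stem in the eye it bites over the last third of a radian. Tightened in an empty eye it closes the eye
- screw1 (a joint): turn of the middle clamp's screw, as screw0
- screw2 (a joint): turn of the right clamp's screw, as screw0
- driver_handle (a point): middle of the red handle of a flat screwdriver, 157 mm long, 100 g, standing blade down in a drilled block. The handle is a hexagonal bar, 24 mm across flats, reaching 38 mm below and 42 mm above this point. z points up the handle, x across the blade's width; two flats face +y and -y, the others at 60 degrees to them
- driver_tip (a point): centre of the blade's lower edge, 115 mm below the middle of the handle, same axes. The blade is 13 mm wide and 2 mm thick (2.6 mm from 6 mm up) on an 8 mm round shaft
- block_hole (a point): centre of the hole's mouth in the wooden screwdriver block (fixed, 56 x 56 mm, 80 mm high); hole 20 mm wide, 76 mm deep. The screwdriver stands in it with the foot of its handle on the block: the handle's middle is then 40 mm above this point. Axes upright, turned with the block
- wash_bottle: white bottle with a yellow cap, 72 mm wide, 145 mm high; origin under its centre; to be left alone
- beaker_a: small glass beaker, 50 mm wide, 65 mm high; origin under its centre; to be left alone
- beaker_b: a second such beaker; to be left alone
- amber_jar: amber glass jar, 60 mm wide, 85 mm high; origin under its centre; to be left alone
Not all that is in view belongs to the job. What is shaped like the part that bears ring1_stem but blue or yellow is not meant.

How it is judged:
By the outcome, as a careful person would: the job done as asked, in the order asked, and still so for the second after the job is handed in, with the robot touching nothing.
Of ring0, ring1, ring2 only 2 to 3 are there at a start; the rules pass over those that are not, and their reading is None.
At some moment in a run one of ring0, ring1, ring2 may be knocked a few centimetres aside while the robot is not near it.
It also fails if it takes over 210 s, if anything falls off the work surface, if the arm or the gripper's body presses on something with over 40 N, if the wrist force passes 120 N, or if a joint passes its speed limit or range.

## Working session

There is one attempt and no reset: what is moved stays moved. The work goes in short steps, Python scripts to look and compute and a shell command to move; the robot and the scene stay as the last step left them, time stands still between calls to the robot, and variables do not carry over. Pictures are saved under pics/ and viewed, about 12 in all and at most 16, crops included, and the job is handed in when it is done.

```bash
mkdir -p pics; ls; cat > h.py <<'E'
import numpy as np, cv2
from bench import ctrl, imaging, finder
from scipy.spatial.transform import Rotation as R
def shot(n,save=None):
    d=imaging.get_image(n)
    if save: cv2.imwrite('pics/'+save,cv2.cvtColor(d['frame'],cv2.COLOR_RGB2BGR))
    return d
def toplane(d,pt,z):
    K=np.array(d['intrinsics']);T=np.array(d['pose'])
    r,c=pt; v=T[:3,:3]@np.linalg.solve(K,[c*512,r*384,1]); o=T[:3,3]
    return o+v*(z-o[2])/v[2]
def proj(d,p):
    K=np.array(d['intrinsics']);T=np.array(d['pose'])
    q=K@(T[:3,:3].T@(np.array(p)-T[:3,3])); return q[:2]/q[2]
def tri(obs):
    A=np.zeros((3,3));b=np.zeros(3)
    for d,pt in obs:
        K=np.array(d['intrinsics']);T=np.array(d['pose'])
        v=T[:3,:3]@np.linalg.solve(K,[pt[1]*512,pt[0]*384,1]);v/=np.linalg.norm(v)
        P=np.eye(3)-np.outer(v,v);A+=P;b+=P@T[:3,3]
    return np.linalg.solve(A,b)
def state():
    s=ctrl.get_state();M=R.from_rotvec(s['tool_rot']).as_matrix();return s,np.array(s['position']),M
E
python3 - <<'E'
from h import *
s,p,M=state();print(s['time'],p,M.round(3),s['grip_width'])
D={n:shot(n,f'{n}0.png') for n in('scene','top','wrist')}
Z={'ring0_stem':.006,'ring1_stem':.006,'ring2_stem':.006,'stand':0.0,'eye0':.115,'eye1':.115,'eye2':.115,'head0':.152,'head1':.152,'head2':.152,'driver_handle':.12,'driver_tip':.005,'block_hole':.08,'wash_bottle':0,'beaker_a':0,'amber_jar':0}
for n in ('scene','top'):
  for l,z in Z.items():
    for o in finder.spot_point(l,n)[:5]:
        print(n,l,round(o['conf'],2),(np.array(o['point'])*[384,512]).round(0),toplane(D[n],o['point'],z).round(3))
for n in D: print(n,np.array(D[n]['pose']).round(3).tolist(),np.array(D[n]['intrinsics'])[0,0])
E
```

```text
pics
0.0 [0.23660709 0.60484934 0.24344514] [[-0.931  0.364 -0.001]
 [ 0.364  0.931 -0.002]
 [-0.    -0.002 -1.   ]] 0.9987350475666185
scene ring0_stem 0.93 [235. 316.] [0.449 0.18  0.006]
scene ring0_stem 0.2 [115. 191.] [ 0.373 -0.491  0.006]
scene ring1_stem 0.97 [227. 408.] [0.239 0.35  0.006]
scene ring1_stem 0.66 [274. 339.] [0.501 0.299 0.006]
scene ring1_stem 0.66 [145. 265.] [ 0.287 -0.179  0.006]
scene ring2_stem 0.57 [235. 314.] [0.453 0.175 0.006]
scene ring2_stem 0.31 [352. 324.] [0.683 0.39  0.006]
scene stand 0.73 [197. 222.] [ 0.547 -0.114  0.   ]
scene eye0 0.74 [173. 177.] [ 0.635 -0.199  0.115]
scene eye0 0.58 [189. 207.] [ 0.61  -0.094  0.115]
scene eye0 0.55 [209. 235.] [0.602 0.011 0.115]
scene eye1 0.74 [173. 177.] [ 0.635 -0.199  0.115]
scene eye1 0.58 [189. 207.] [ 0.61  -0.094  0.115]
scene eye1 0.55 [209. 235.] [0.602 0.011 0.115]
scene eye2 0.74 [173. 177.] [ 0.635 -0.199  0.115]
scene eye2 0.58 [189. 207.] [ 0.61  -0.094  0.115]
scene eye2 0.55 [209. 235.] [0.602 0.011 0.115]
scene head0 0.77 [179. 204.] [ 0.613 -0.1    0.152]
scene head0 0.67 [199. 237.
[... 2227 characters left out ...]
0.615 0.01  0.08 ]
top block_hole 0.68 [215. 376.] [ 0.431 -0.423  0.08 ]
top wash_bottle 0.95 [143. 151.] [0.679 0.397 0.   ]
top beaker_a 0.75 [126. 232.] [0.75  0.098 0.   ]
top beaker_a 0.62 [115. 196.] [0.787 0.233 0.   ]
top amber_jar 0.52 [155. 376.] [ 0.657 -0.445  0.   ]
scene [[-0.709, 0.544, -0.448, 0.958], [0.705, 0.552, -0.445, 0.434], [0.005, -0.632, -0.775, 0.872], [0.0, 0.0, 0.0, 1.0]] 354.663717701301
top [[0.029, -0.996, 0.088, 0.383], [-1.0, -0.03, -0.008, 0.006], [0.011, -0.088, -0.996, 1.613], [0.0, 0.0, 0.0, 1.0]] 437.73532516535016
wrist [[0.364, 0.903, 0.227, 0.174], [0.931, -0.353, -0.091, 0.629], [-0.002, 0.244, -0.97, 0.384], [0.0, 0.0, 0.0, 1.0]] 324.6833039958834
```

```bash
python3 - <<'E'
import cv2
a=cv2.imread('pics/top0.png')
cv2.imwrite('pics/topc.png',cv2.resize(a[80:300,120:420],None,fx=2.66,fy=2.66,interpolation=cv2.INTER_CUBIC))
E
```

```text
(no output)
```

View pics/topc.png

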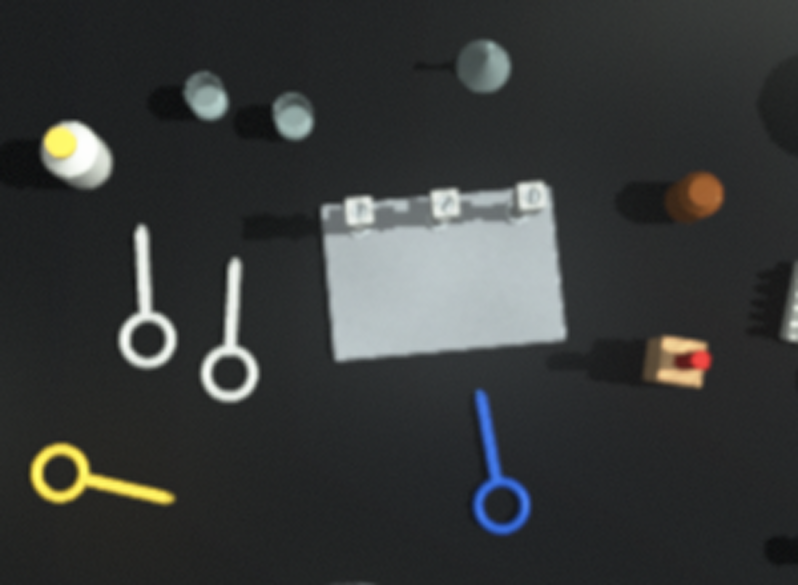

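View pics/scene0.png

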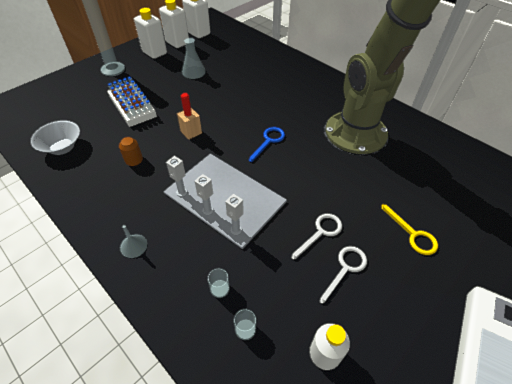

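```bash
cat >> h.py <<'E'
def plan(pos,yaw_deg,quiet=False):
    """shift in tool axes (cm) then turn rotvec (deg) to reach TCP pos with tool down, tool x at yaw"""
    s,p,M=state();a=np.radians(yaw_deg)
    Mt=np.array([[np.cos(a),np.sin(a),0],[np.sin(a),-np.cos(a),0],[0,0,-1]])
    d=M.T@(np.array(pos)-p)*100; r=np.degrees(R.from_matrix(M.T@Mt).as_rotvec())
    print('t',round(s['time'],2),'pos',p.round(4),'yaw',np.degrees(np.arctan2(M[1,0],M[0,0])).round(2),'F',np.round(s['ft_force'],1),'grip',round(s['grip_width']*8.7,2))
    print('shift cm',d.round(2),'turn deg',r.round(2))
E
python3 -c "
from h import *
plan((.42,.235,.30),180)"
```

```text
t 1.75 pos [0.2367 0.6054 0.2446] yaw 158.65 F [-0.2 -1.  -0.6] grip 8.69
shift cm [-30.56 -27.82  -5.54] turn deg [  0.     0.   -21.35]
```

```bash
python3 -m jog '[[[-3,-2.8,-0.55,0,0,0,6],[-3,-2.8,-0.55,0,0,0,6],[-3,-2.8,-0.55,0,0,0,6],[-3,-2.8,-0.55,0,0,0,6],[-3,-2.8,-0.55,0,0,0,6],[-3,-2.8,-0.55,0,0,0,6],[-3,-2.8,-0.55,0,0,0,6],[-3,-2.8,-0.55,0,0,0,6],[-3,-2.8,-0.55,0,0,0,6],[-3.5,-2.6,-0.55,0,0,0,6],[0,0,0,0,0,-7,6],[0,0,0,0,0,-7,6]]]' 20; python3 -m jog '[[[0,0,0,0,0,-7.3,6],[0,0,0,0,0,0,6],[0,0,0,0,0,0,6]]]'
python3 - <<'E'
from h import *
s,p,M=state();d=shot('wrist','w1.png')
print(p,s['time'])
for o in finder.spot_point('ring0_stem','wrist')[:4]: print(o['conf'],np.array(o['point'])*[384,512],toplane(d,o['point'],.006))
for i,o in enumerate(finder.trace('ring0_stem','wrist')[:4]):
    r=o['region'];ys,xs=np.nonzero(r)
    P=np.array([toplane(d,(y/384,x/512),.009)[:2] for y,x in zip(ys+.5,xs+.5)])
    # circle/stem: principal axis
    c=P.mean(0);u=np.linalg.svd(P-c,full_matrices=False)[2][0];t=(P-c)@u
    print(i,o['conf'],c.round(4),'axis',u.round(3),'ends',(c+u*t.min()).round(4),(c+u*t.max()).round(4))
E
```

```text
time: 2.95
position: [0.4205, 0.2338, 0.3002]
tool_rot: [0.2, 3.135, 0.002]
ft_force: [0.5, 0.1, -0.4]
grip_width: 0.69
time: 3.25
position: [0.4195, 0.2354, 0.2997]
tool_rot: [0.006, 3.141, 0.0]
ft_force: [0.4, -0.3, -0.7]
grip_width: 0.69
[0.41952664 0.23540818 0.2996675 ] 3.25
0.58 [191.3088 216.576 ] [0.45699546 0.18078436 0.006     ]
0 0.78 [0.4241 0.1801] axis [ 1.    -0.009] ends [0.3593 0.1806] [0.5328 0.1791]
1 0.52 [ 0.4617 -0.0362] axis [ 0.131 -0.991] ends [0.4513 0.0426] [ 0.4743 -0.1314]
```

View pics/w1.png

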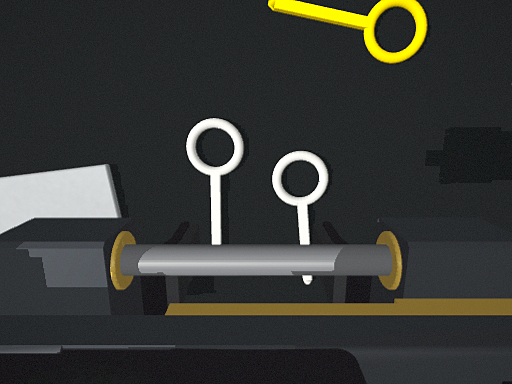

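```bash
python3 -m jog '[[[-3.5,-4.2,-0.3,0,0,0,6],[-3.5,-4.2,-0.3,0,0,0,6],[-3.5,-4.2,-0.3,0,0,0,6],[-3.5,-4.2,-0.3,0,0,0,6],[0,-4.2,-0.3,0,0,0,6],[0,-4.2,-0.3,0,0,0,6],[0,-4.2,-0.2,0,0,0,6],[0,-4.2,0,0,0,0,6],[0,0,0,0,0,8.5,6],[0,0,0,0,0,8.5,6],[0,0,0,0,0,8.5,6],[0,0,0,0,0,8.5,6]]]' >/dev/null; python3 -m jog '[[[0,0,0,0,0,8.5,6],[0,0,0,0,0,8.5,6],[0,0,0,0,0,8.5,6],[0,0,0,0,0,8.5,6],[0,0,0,0,0,8.5,6],[0,0,0,0,0,8.5,6],[0,0,0,0,0,8.5,6],[0,0,0,0,0,8.5,6],[0,0,0,0,0,8.5,6],[0,0,0,0,0,8.5,6],[0,0,0,0,0,8.5,6],[0,0,0,0,0,8.5,6]]]'>/dev/null;python3 -m jog '[[[0,0,0,0,0,8.5,6],[0,0,0,0,0,8.5,6],[0,0,0,0,0,8.5,6],[0,0,0,0,0,8.5,6],[0,0,0,0,0,4,6],[0,0,0,0,0,0,6],[0,0,0,0,0,0,6]]]'
python3 - <<'E'
from h import *
plan((.56,-.10,.32),6)
d=shot('wrist','w2.png')
for l,z in (('head0',.152),('eye0',.115)):
  for o in finder.spot_point(l,'wrist')[:5]: print(l,round(o['conf'],2),(np.array(o['point'])*[384,512]).round(1),toplane(d,o['point'],z).round(4))
print(ctrl.get_state()['joint_positions'])
E
```

```text
time: 6.5
position: [0.5471, -0.0861, 0.3185]
tool_rot: [-3.137, -0.165, 0.0]
ft_force: [1.5, -0.5, -0.1]
grip_width: 0.688
t 6.5 pos [ 0.5471 -0.0861  0.3185] yaw 6.03 F [ 1.5 -0.5 -0.1] grip 5.98
shift cm [ 1.14  1.52 -0.15] turn deg [-0.    0.    0.03]
head0 0.71 [106.3 399.3] [ 0.632  -0.2097  0.152 ]
head0 0.68 [113.3 158. ] [0.6027 0.0094 0.152 ]
head0 0.57 [111.7 278.9] [ 0.6157 -0.1008  0.152 ]
head0 0.27 [109.  170.4] [ 0.6077 -0.0018  0.152 ]
eye0 0.95 [106.8 383.3] [ 0.6322 -0.2091  0.115 ]
eye0 0.93 [108.9 275.6] [ 0.6186 -0.0997  0.115 ]
eye0 0.87 [113.6 171. ] [0.6027 0.0068 0.115 ]
eye0 0.36 [205.8  66.4] [0.4918 0.1173 0.115 ]
[-0.58644949  0.09541722  0.75356791  1.60018979 -0.0656269   1.47185432
 -1.29498014]
```

View pics/w2.png

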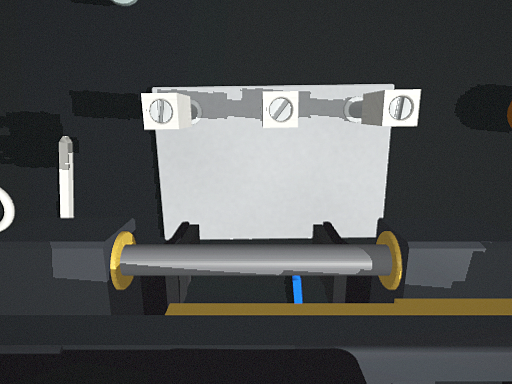

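```bash
python3 - <<'E'
from h import *
d=shot('wrist');g=cv2.cvtColor(d['frame'],cv2.COLOR_RGB2GRAY)
for i,(x,y) in enumerate([(160,111),(281,110),(402,108)]):
    c=g[y-24:y+24,x-24:x+24]
    C=cv2.HoughCircles(cv2.resize(c,None,fx=6,fy=6,interpolation=cv2.INTER_CUBIC),cv2.HOUGH_GRADIENT_ALT,1.5,100,param1=200,param2=.6,minRadius=45,maxRadius=110)
    if C is None: print('none');continue
    for cx,cy,r in C[0][:2]:
        u,v=(cx+.5)/6-.5+x-24+.5,(cy+.5)/6-.5+y-24+.5
        print(i,u,v,r/6,toplane(d,(v/384,u/512),.1515))
# plate edges
E=cv2.Canny(g,60,150)
L=cv2.HoughLinesP(E,1,np.pi/720,40,minLineLength=60,maxLineGap=12)
for x1,y1,x2,y2 in L[:,0]:
    a=toplane(d,(y1/384,x1/512),.012);b=toplane(d,(y2/384,x2/512),.012)
    print((x1,y1,x2,y2),a[:2].round(3),b[:2].round(3),np.degrees(np.arctan2(b[1]-a[1],b[0]-a[0])).round(2))
h=np.hstack([cv2.resize(d['frame'][y-22:y+22,x-22:x+22],(264,264),interpolation=cv2.INTER_CUBIC) for x,y in [(160,111),(281,110),(402,108)]])
cv2.imwrite('pics/heads.png',h[:,:,::-1])
E
```

```text
0 161.83333 112.83333 11.508011 [0.60353116 0.00589326 0.1515    ]
1 280.08334 111.33333 12.949502 [ 0.61616945 -0.10205871  0.1515    ]
1 280.08334 111.33333 11.140992 [ 0.61616945 -0.10205871  0.1515    ]
2 400.83334 107.58333 12.644454 [ 0.63098488 -0.21167625  0.1515    ]
2 400.83334 107.58333 10.55753 [ 0.63098488 -0.21167625  0.1515    ]
(np.int32(145), np.int32(315), np.int32(511), np.int32(315)) [0.289 0.06 ] [ 0.349 -0.51 ] -84.05
(np.int32(113), np.int32(244), np.int32(408), np.int32(244)) [0.404 0.11 ] [ 0.449 -0.323] -84.04
(np.int32(134), np.int32(275), np.int32(255), np.int32(275)) [0.357 0.079] [ 0.376 -0.104] -84.04
(np.int32(167), np.int32(303), np.int32(392), np.int32(303)) [0.314 0.027] [ 0.35 -0.32] -84.05
(np.int32(63), np.int32(349), np.int32(170), np.int32(349)) [0.213 0.191] [0.231 0.019] -84.05
(np.int32(252), np.int32(238), np.int32(312), np.int32(237)) [ 0.435 -0.093] [ 0.445 -0.181] -83.02
(np.int32(152), np.int32(87), np.int32(359), np.int32(84)) [0.631 0.059] [ 0.663 -0.211] -83.23
(np.int32(49), np.int32(241), np.int32(135), np.int32(241)) [0.399 0.204]
[... 1192 characters left out ...]
19 -0.178] -89.79
(np.int32(227), np.int32(116), np.int32(297), np.int32(120)) [ 0.605 -0.042] [ 0.609 -0.136] -87.21
(np.int32(58), np.int32(141), np.int32(60), np.int32(217)) [0.548 0.184] [0.438 0.186] 179.03
(np.int32(102), np.int32(248), np.int32(110), np.int32(312)) [0.396 0.126] [0.289 0.115] -173.98
(np.int32(118), np.int32(264), np.int32(197), np.int32(269)) [0.372 0.103] [ 0.376 -0.016] -88.02
(np.int32(66), np.int32(136), np.int32(68), np.int32(217)) [0.555 0.173] [0.439 0.175] 179.28
(np.int32(262), np.int32(113), np.int32(323), np.int32(116)) [ 0.613 -0.088] [ 0.618 -0.17 ] -86.76
(np.int32(282), np.int32(270), np.int32(348), np.int32(274)) [ 0.388 -0.143] [ 0.392 -0.244] -87.83
```

View pics/heads.png

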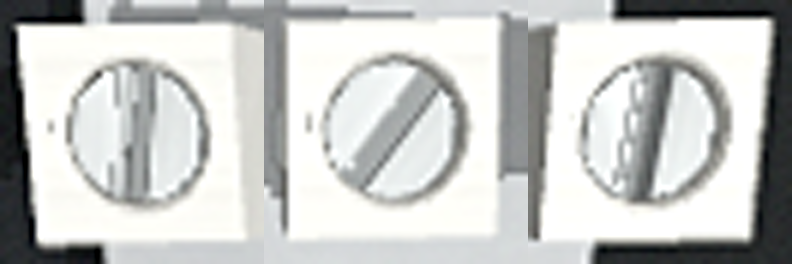

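```bash
python3 -c "
from h import *
plan((.457,.180,.12),-0.9)"
```

```text
t 6.7 pos [ 0.5471 -0.0861  0.3185] yaw 5.98 F [-0.8 -0.7 -0.6] grip 5.98
shift cm [ -6.19 -27.41  19.85] turn deg [-0.01 -0.    6.88]
```

```bash
python3 -m jog '[[[-1,-4,0,0,0,0,4.5],[-1,-4,0,0,0,0,4.5],[-1,-4,0,0,0,0,4.5],[-1,-4,0,0,0,0,4.5],[-1,-4,3.5,0,0,0,4.5],[-1,-4,3.5,0,0,0,4.5],[-0.2,-3.4,3.5,0,0,0,4.5],[0,0,3.5,0,0,0,4.5],[0,0,3.5,0,0,0,4.5],[0,0,2.3,0,0,6.9,4.5],[0,0,0,0,0,0,4.5],[0,0,0,0,0,0,4.5]]]'
python3 - <<'E'
from h import *
d=shot('wrist','w3.png')
plan((.457,.180,.024),-0.9)
for o in finder.spot_point('ring0_stem','wrist')[:3]: print(o['conf'],np.array(o['point'])*[384,512],toplane(d,o['point'],.006))
E
```

```text
time: 7.9
position: [0.4595, 0.1741, 0.1263]
tool_rot: [3.141, -0.022, 0.0]
ft_force: [-0.3, -0.2, 0.3]
grip_width: 0.52
t 7.95 pos [0.4602 0.1744 0.1272] yaw -0.83 F [-0.1  0.6  0.8] grip 4.49
shift cm [-0.34 -0.54 10.32] turn deg [-0.06 -0.11  0.07]
0.64 [199.7952 254.5152] [0.45506627 0.17443495 0.006     ]
```

View pics/w3.png

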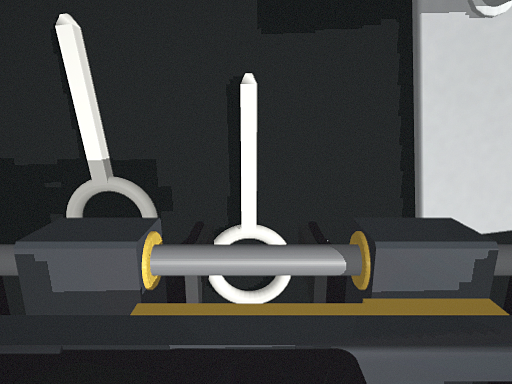

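```bash
python3 - <<'E'
from h import *
d=shot('wrist')
g=cv2.cvtColor(d['frame'],cv2.COLOR_RGB2GRAY)
for r in (90,120,150,180,210):
    x=np.nonzero(g[r,225:275]>150)[0]+225; u=(x.min()+x.max()+1)/2
    print(r,u,toplane(d,(r/384,u/512),.012).round(4), x.size)
print(toplane(d,(73/384,249.5/512),.006))
E
```

```text
90 249.5 [0.5432 0.1775 0.012 ] 17
120 250.0 [0.5212 0.1776 0.012 ] 16
150 250.0 [0.4982 0.178  0.012 ] 16
180 250.0 [0.4741 0.1785 0.012 ] 16
210 250.0 [0.4489 0.179  0.012 ] 16
[0.55601747 0.17737425 0.006     ]
```

```bash
python3 -m jog '[[[-0.2,-0.43,2.5,0,0,0,4.5],[0,0,2.5,0,0,0,4.5],[0,0,2.5,0,0,0,4.5],[0,0,2,0,0,0,4.5],[0,0,0.8,0,0,0,4.5],[0,0,0,0,0,0,4.5],[0,0,0,0,0,0,0.5],[0,0,0,0,0,0,0.5],[0,0,0,0,0,0,0.5],[0,0,0,0,0,0,0.5],[0,0,0,0,0,0,0.5],[0,0,0,0,0,0,0.5]]]' 50; python3 -m jog '[[[0,0,0,0,0,0,0.5],[0,0,0,0,0,0,0.5],[0,0,-2,0,0,0,0.5],[0,0,-3,0,0,0,0.5],[0,0,-3,0,0,0,0.5],[0,0,-3,0,0,0,0.5],[0,0,0,0,0,0,0.5],[0,0,0,0,0,0,0.5]]]'
python3 - <<'E'
from h import *
plan((.5034-.09,.0077,.20),7)
E
```

```text
time: 9.25
position: [0.4574, 0.1786, 0.023]
tool_rot: [-3.141, 0.026, -0.001]
ft_force: [-0.2, 0.3, 1.2]
grip_width: 0.133
time: 10.05
position: [0.4571, 0.1784, 0.1327]
tool_rot: [-3.141, 0.026, -0.0]
ft_force: [0.5, 0.4, -1.3]
grip_width: 0.133
t 10.05 pos [0.4571 0.1784 0.1327] yaw -0.96 F [ 0.5  0.4 -1.3] grip 1.15
shift cm [-4.09 17.14 -6.74] turn deg [-0.02 -0.01 -7.96]
```

```bash
python3 -m jog '[[[0,0,-3.5,0,0,0,0.5],[0,1,-3.5,0,0,0,0.5],[0,4,0,0,0,0,0.5],[0,4,0,0,0,0,0.5],[0,4,0,0,0,0,0.5],[0,4,0,0,0,0,0.5],[0,4,0,0,0,0,0.5],[0,4,0,0,0,0,0.5],[0,4,0,0,0,0,0.5],[0,4,0,0,0,0,0.5],[0,4,0,0,0,0,0.5],[0,3,0,0,0,-8,0.5]]]'; python3 -m jog '[[[3,0,0,0,0,0,0.5],[1.4,0,0,0,0,0,0.5],[0,0,0,0,0,0,0.5],[0,0,0,0,0,0,0.5]]]'
python3 - <<'E'
from h import *
plan((.5065,-.2260,.133),7)
d=shot('wrist','w4.png')
E
```

```text
time: 11.25
position: [0.4489, -0.2226, 0.2013]
tool_rot: [3.136, 0.182, -0.004]
ft_force: [0.4, -0.3, -0.7]
grip_width: 0.129
time: 11.65
position: [0.4929, -0.215, 0.2011]
tool_rot: [3.136, 0.182, -0.006]
ft_force: [-1.0, -0.7, -1.9]
grip_width: 0.13
t 11.65 pos [ 0.4929 -0.215   0.2011] yaw 6.64 F [-1.  -0.7 -1.9] grip 1.13
shift cm [1.25 1.25 6.81] turn deg [ 0.01  0.24 -0.36]
```

View pics/w4.png

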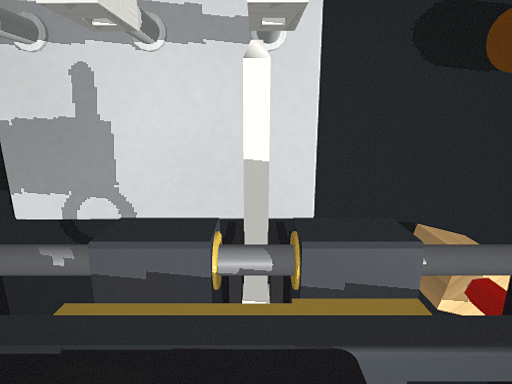

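```bash
cat >> h.py <<'E'
def stem(d,rows=(65,90,120,150),lo=200,hi=320,thr=None):
    """stem edges in hand -> tool coordinates of the stem top face centre, per row"""
    s,p,M=state();g=d['frame'].astype(int)
    T=np.array(d['pose']);K=np.array(d['intrinsics'])
    print('pred tip px',proj(d,p+M@[.0986,0,.017]).round(1),'pred top-edge centre @60mm',proj(d,p+M@[.06,0,.011]).round(1))
E
python3 - <<'E'
from h import *
d=shot('wrist');stem(d);s,p,M=state()
g=cv2.cvtColor(d['frame'],cv2.COLOR_RGB2GRAY)
for r in (50,65,80,100,120,140):
    e=np.abs(cv2.Sobel(g,cv2.CV_64F,1,0,ksize=3)[r]); 
    l=225+e[225:257].argmax(); h=258+e[258:290].argmax()
    w=h-l; Z=354*0; print(r,l,h,(l+h)/2+.5, 'depth from width',round(324.68*.012/w,4))
for x in (.03,.05,.07,.09):
  print(x,[proj(d,p+M@[x,sy*.006,.011]).round(1) for sy in(1,-1)])
E
```

```text
pred tip px [254.5  35.9] pred top-edge centre @60mm [254.6 125.1]
50 250 267 259.0 depth from width 0.2292
65 243 270 257.0 depth from width 0.1443
80 243 270 257.0 depth from width 0.1443
100 243 270 257.0 depth from width 0.1443
120 243 270 257.0 depth from width 0.1443
140 243 269 256.5 depth from width 0.1499
0.03 [array([267.2, 189.1]), array([242.1, 189.2])]
0.05 [array([267.5, 147.1]), array([241.7, 147.2])]
0.07 [array([267.9, 102.3]), array([241.2, 102.3])]
0.09 [array([268.4,  54.4]), array([240.7,  54.4])]
```

```bash
python3 -m jog '[[[1.2,1.1,0,0,0.24,-0.36,0.5],[0,0,2.5,0,0,0,0.5],[0,0,2.5,0,0,0,0.5],[0,0,1.8,0,0,0,0.5],[0,0,0,0,0,0,0.5],[0,0,0,0,0,0,0.5]]]'
python3 - <<'E'
from h import *
plan((.509,-.2247,.132),7)
d=shot('wrist','w5.png')
E
```

```text
time: 12.35
position: [0.5074, -0.2246, 0.1352]
tool_rot: [-3.135, -0.191, -0.007]
ft_force: [-0.1, -0.1, -1.1]
grip_width: 0.129
t 12.35 pos [ 0.5074 -0.2246  0.1352] yaw 6.99 F [-0.1 -0.1 -1.1] grip 1.13
shift cm [0.16 0.03 0.32] turn deg [-0.03 -0.25 -0.01]
```

View pics/w5.png

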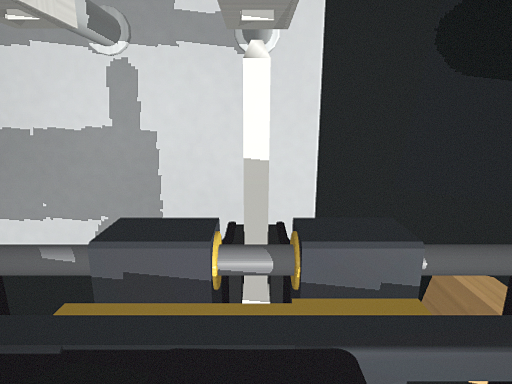

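```bash
python3 -m jog '[[[0.16,0.03,0.32,0,-0.25,0,0.5],[0,0,0,0,0,0,0.5],[0.5,0,0,0,0,0,0.5],[0.5,0,0,0,0,0,0.5],[0.5,0,0,0,0,0,0.5],[0,0,0,0,0,0,0.5]]]'; python3 -m jog '[[[0.5,0,0,0,0,0,0.5],[0.5,0,0,0,0,0,0.5],[0.5,0,0,0,0,0,0.5],[0,0,0,0,0,0,0.5]]]'
python3 - <<'E'
from h import *
plan((.6302-.0605*.9925,-.2107-.0605*.1219+.0009,.132),7)
d=shot('wrist','w6.png')
print(ctrl.get_state()['torque'])
E
```

```text
time: 13.0
position: [0.5254, -0.2224, 0.1316]
tool_rot: [3.135, 0.194, 0.0]
ft_force: [-0.3, -0.1, -0.6]
grip_width: 0.131
time: 13.4
position: [0.5401, -0.2206, 0.1316]
tool_rot: [3.135, 0.193, 0.0]
ft_force: [-0.5, -0.3, -1.4]
grip_width: 0.126
t 13.4 pos [ 0.5401 -0.2206  0.1316] yaw 7.06 F [-0.5 -0.3 -1.4] grip 1.1
shift cm [ 3.02  0.03 -0.04] turn deg [ 0.02 -0.01  0.06]
[-0.0268099   0.15508523  0.00497357]
```

View pics/w6.png

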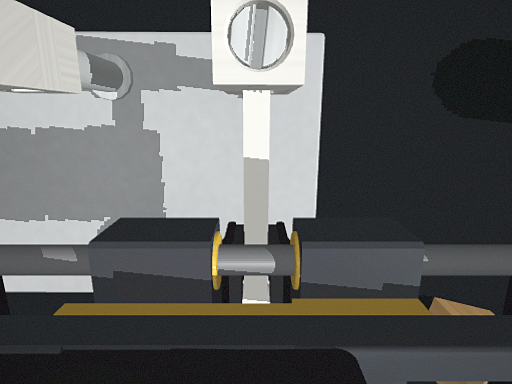

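```bash
python3 - <<'E'
from h import *
d=shot('wrist');s,p,M=state()
f=lambda u,v,z:(M.T@(toplane(d,(v/384,u/512),z)-p)*1000).round(2)
g=cv2.cvtColor(d['frame'],cv2.COLOR_RGB2GRAY);S=np.abs(cv2.Sobel(g,cv2.CV_64F,1,0,ksize=3))
for r in (20,50,70,80): print('block',r,[f(u+.5,r+.5,.152) for u in (195+S[r,195:228].argmax(),292+S[r,292:325].argmax())])
for r in (100,120,140): print('stem',r,[f(u+.5,r+.5,.1206) for u in (235+S[r,235:252].argmax(),262+S[r,262:280].argmax())])
print('screw',f(260.5,35,.1503))
E
```

```text
block 20 [array([ 96.07, -14.87, -20.59]), array([ 96.08,  17.45, -20.59])]
block 50 [array([ 86.7 , -14.84, -20.59]), array([ 86.72,  23.99, -20.58])]
block 70 [array([ 80.24, -14.71, -20.58]), array([ 80.25,  23.98, -20.58])]
block 80 [array([ 76.94, -14.81, -20.58]), array([ 76.95,  23.8 , -20.58])]
stem 100 [array([71.33, -5.1 , 10.82]), array([71.34,  7.02, 10.82])]
stem 120 [array([62.58, -5.18, 10.83]), array([62.58,  6.67, 10.83])]
stem 140 [array([53.56, -5.26, 10.83]), array([53.56,  6.76, 10.83])]
screw [ 91.96   2.   -18.89]
```

```bash
python3 -m jog '[[[0.5,0.04,0,0,0,0,0.5],[0.5,0,0,0,0,0,0.5],[0.5,0,0,0,0,0,0.5],[0.5,0,0,0,0,0,0.5],[0.5,0,0,0,0,0,0.5],[0.5,0,0,0,0,0,0.5],[0,0,0,0,0,0,0.5]]]'; python3 -m jog '[[[-0.03,0,0.106,0,1,0,0.5],[-0.03,0,0.106,0,1,0,0.5],[-0.03,0,0.106,0,1,0,0.5],[-0.03,0,0.106,0,1,0,0.5],[-0.03,0,0.106,0,1,0,0.5],[0,0,0,0,0,0,0.5]]]';python3 - <<'E'
from h import *
s=ctrl.get_state();print(s['ft_force'],s['torque'])
shot('wrist','w7.png')
E
```

```text
time: 14.2
position: [0.5699, -0.2172, 0.1315]
tool_rot: [3.135, 0.194, -0.0]
ft_force: [-0.9, 0.1, -1.8]
grip_width: 0.129
time: 14.8
position: [0.567, -0.218, 0.1262]
tool_rot: [-3.127, -0.19, -0.137]
ft_force: [-0.1, 0.2, -1.0]
grip_width: 0.134
[-0.10789447  0.22118362 -1.03246878] [-0.07324281  0.23944513 -0.01311141]
```

View pics/w7.png

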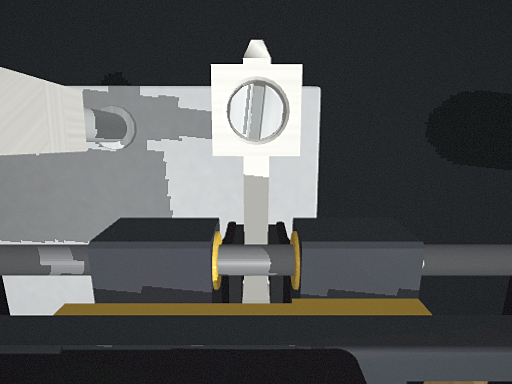

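```bash
cat >> h.py <<'E'
def toolplane(d,u,v,zt):
    """pixel -> tool coordinates (mm) on tool plane z=zt (m)"""
    s,p,M=state();T=np.array(d['pose']);K=np.array(d['intrinsics'])
    w=M.T@T[:3,:3]@np.linalg.solve(K,[u,v,1]);o=M.T@(T[:3,3]-p);return ((o+w*(zt-o[2])/w[2])*1000).round(1)
E
python3 - <<'E'
from h import *
s,p,M=state();d=shot('wrist')
t=toolplane(d,257,40,.017);print('tip tool',t,'world',p+M@(t/1000))
E=np.array([.6302,-.2107,.115]);a=np.array([.9925,.1219,0])
print('tip along eye axis mm',(p+M@(t/1000)-E)@a*1000)
for v in(64,156): q=toplane(d,(v/384,257/512),.152);print('block edge',(q-E)@a*1000)
E
python3 -m jog '[[[0,0,0,0,0,0,1.3],[0,0,0,0,0,0,1.6],[0,0,0,0,0,0,2.5],[0,0,0,0,0,0,3],[0,0,0,0,0,0,3],[0,0,-1,0,0,0,3],[0,0,-3,0,0,0,3],[0,0,-4,0,0,0,3],[0,0,0,0,-5,0,3],[0,0,0,0,0,0,3]]]' 20
python3 - <<'E'
from h import *
shot('wrist','w8.png')
E
```

```text
tip tool [97.   1.2 17. ] world [ 0.66492315 -0.20704673  0.11787312]
tip along eye axis mm 34.908055698228246
block edge 17.207308640234572
block edge -15.055951377337712
time: 15.9
position: [0.5634, -0.2176, 0.2077]
tool_rot: [3.134, 0.197, 0.004]
ft_force: [0.7, 0.3, -0.6]
grip_width: 0.343
```

View pics/w8.png

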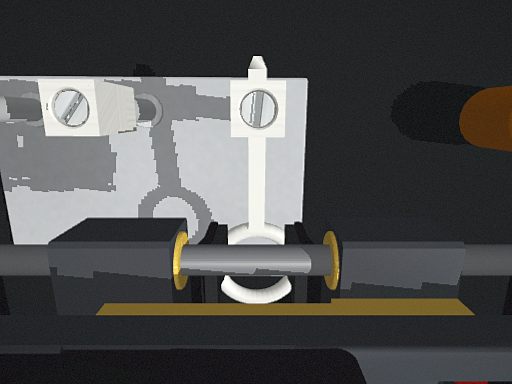

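```bash
python3 - <<'E'
from h import *
plan((.50,.295,.16),0)
d=shot('top')
for o in finder.spot_point('ring0_stem','top')[:5]: print(o['conf'],np.array(o['point'])*[384,512],toplane(d,o['point'],.006))
E
```

```text
t 15.95 pos [ 0.562  -0.2179  0.2062] yaw 7.12 F [-0.3  0.3 -0.8] grip 3.02
shift cm [  0.2  -51.67   4.59] turn deg [ 0.03 -0.05  7.12]
```

```bash
python3 -m jog '[[[0,-1,-3,0,0,0,3],[0,-4.4,0,0,0,0,4.5],[0,-4.4,0,0,0,0,4.5],[0,-4.4,0,0,0,0,4.5],[0,-4.4,0,0,0,0,4.5],[0,-4.4,0,0,0,0,4.5],[0,-4.4,0,0,0,0,4.5],[0,-4.4,0,0,0,0,4.5],[0,-4.4,0,0,0,0,4.5],[0,-4.4,0,0,0,0,4.5],[0,-4.4,0,0,0,0,4.5],[0,-4.4,0,0,0,0,4.5]]]'; python3 -m jog '[[[0,-2.3,3,0,0,7,4.5],[0.2,0,4.5,0,0,0,4.5],[0,0,0,0,0,0,4.5],[0,0,0,0,0,0,4.5]]]'
cat >> h.py <<'E'
def lying(d,z=.012):
    """fit lying aluminium ring stem in wrist picture by trace"""
    for o in finder.trace('ring0_stem','wrist')[:3]:
        ys,xs=np.nonzero(o['region']);Q=[]
        for y in range(ys.min(),ys.max()+1,4):
            x=xs[ys==y]
            if len(x) and x.max()-x.min()+1==len(x): Q.append([*toplane(d,((y+.5)/384,(x.min()+x.max()+1)/1024),z)[:2],len(x)])
        Q=np.array(Q); 
        w=np.median(Q[:,2]);P=Q[abs(Q[:,2]-w)<4][:,:2];c=P.mean(0);u=np.linalg.svd(P-c,full_matrices=False)[2][0]
        u=u*np.sign(u[0]);print(round(o['conf'],2),'px',xs.min(),xs.max(),ys.min(),ys.max(),'c',c.round(4),'yaw',np.degrees(np.arctan2(u[1],u[0])).round(2),'xrange',P[:,0].min().round(4),P[:,0].max().round(4),'w',w)
E
python3 - <<'E'
from h import *
d=shot('wrist','w9.png');lying(d);plan((.50,.295,.1),0)
for o in finder.spot_point('ring0_stem','wrist')[:5]: print(o['conf'],np.array(o['point'])*[384,512],toplane(d,o['point'],.006))
E
```

```text
time: 17.25
position: [0.4995, 0.2724, 0.2352]
tool_rot: [-3.135, -0.191, 0.001]
ft_force: [0.2, -0.1, 0.1]
grip_width: 0.518
time: 17.65
position: [0.4993, 0.2929, 0.1606]
tool_rot: [3.14, -0.002, -0.002]
ft_force: [-0.0, -0.1, -0.3]
grip_width: 0.517
t 17.75 pos [0.5011 0.2939 0.1631] yaw -0.09 F [-0.7 -0.3 -0.3] grip 4.49
shift cm [-0.12 -0.1   6.31] turn deg [-0.12 -0.13 -0.09]
```

View pics/w9.png

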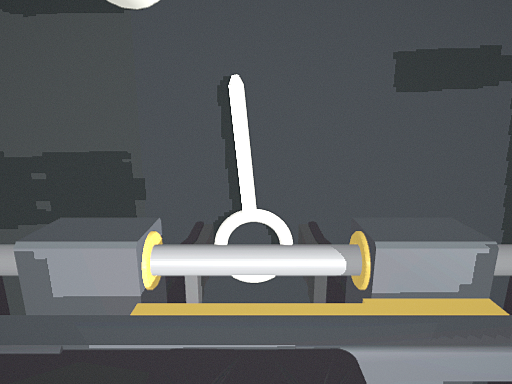

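```bash
python3 - <<'E'
from h import *
d=shot('wrist');g=cv2.cvtColor(d['frame'],cv2.COLOR_RGB2GRAY)
P=[]
for r in range(95,200,15):
    x=np.nonzero(g[r,215:275]>170)[0]+215; P.append(toplane(d,((r+.5)/384,(x.min()+x.max()+1)/1024),.012)[:2])
P=np.array(P);k=np.polyfit(P[:,0],P[:,1],1);print(k,np.degrees(np.arctan(k[0])),np.abs(np.polyval(k,P[:,0])-P[:,1]).max())
tip=toplane(d,(74/384,236/512),.006);yaw=np.arctan(k[0]);x=tip[0]-.098*np.cos(yaw);print('tip',tip,'stem pt',x,np.polyval(k,x))
plan((x,np.polyval(k,x),.0235),np.degrees(yaw))
E
```

```text
[0.09664972 0.25167118] 5.520474676377302 0.0002963881624855058
tip [0.60010841 0.31077801 0.006     ] stem pt 0.5025629482909773 0.3002437454627146
t 17.85 pos [0.5011 0.2943 0.1633] yaw -0.07 F [0.9 0.6 0.2] grip 4.49
shift cm [ 0.1  -0.55 13.99] turn deg [-0.15 -0.16 -5.59]
```

```bash
python3 -m jog '[[[0.1,-0.55,3,-0.1,-0.1,-5.6,4.5],[0,0,3,0,0,0,4.5],[0,0,3,0,0,0,4.5],[0,0,3,0,0,0,4.5],[0,0,1.5,0,0,0,4.5],[0,0,0.4,0,0,0,4.5],[0,0,0,0,0,0,4.5],[0,0,0,0,0,0,0.5],[0,0,0,0,0,0,0.5],[0,0,0,0,0,0,0.5],[0,0,0,0,0,0,0.5],[0,0,0,0,0,0,0.5]]]' 50
python3 -c "
from h import *
plan((.5,.3,.0235),5.5)"
```

```text
time: 19.05
position: [0.5009, 0.3004, 0.0225]
tool_rot: [3.137, 0.154, -0.002]
ft_force: [-0.4, 0.4, 2.6]
grip_width: 0.15
t 19.05 pos [0.5009 0.3004 0.0225] yaw 5.62 F [-0.4  0.4  2.6] grip 1.3
shift cm [-0.09  0.03 -0.1 ] turn deg [0.03 0.06 0.12]
```

```bash
python3 -m jog '[[[0,0,0,0,0,0,0.5],[0,0,0,0,0,0,0.5],[0,0,-3,0,0,0,0.5],[0,0,-4,0,0,0,0.5],[0,0,-4,0,0,0,0.5],[0,0,-4,0,0,0,0.5],[0,0,-2.5,0,0,0,0.5],[0,0,0,0,0,0,0.5],[0,0,0,0,0,0,0.5]]]'
python3 -c "
from h import *
plan((.479,-.0075,.20),7)"
```

```text
time: 19.95
position: [0.5004, 0.2997, 0.1963]
tool_rot: [3.136, 0.154, -0.004]
ft_force: [-0.8, -0.6, -3.0]
grip_width: 0.136
t 19.95 pos [0.5004 0.2997 0.1963] yaw 5.61 F [-0.8 -0.6 -3. ] grip 1.18
shift cm [-5.14 30.37 -0.29] turn deg [ 0.11  0.16 -1.39]
```

```bash
python3 -m jog '[[[-2.6,2,0,0,0,-1.4,0.5],[-2,4,0,0,0,0,0.5],[0,4,0,0,0,0,0.5],[0,4,0,0,0,0,0.5],[0,4,0,0,0,0,0.5],[0,4,0,0,0,0,0.5],[0,4,0,0,0,0,0.5],[0,4,0,0,0,0,0.5],[0,0.3,0,0,0,0,0.5],[0,0,0,0,0,0,0.5],[0,0,0,0,0,0,0.5]]]'
cat > inhand.py <<'E'
from h import *
d=shot('wrist','ih.png');s,p,M=state()
g=cv2.cvtColor(d['frame'],cv2.COLOR_RGB2GRAY);S=np.abs(cv2.Sobel(g,cv2.CV_64F,1,0,ksize=3))
for r in (65,80,100,120,140):
    l=228+S[r,228:253].argmax();h=258+S[r,258:284].argmax()
    print(r,l,h,'w mm @z.0105',toolplane(d,l+.5,r+.5,.0105)[:2],toolplane(d,h+.5,r+.5,.0105)[:2])
E
python3 - <<'E'
import inhand
from h import *
plan((.479,-.0075,.132),7)
E
```

```text
time: 21.05
position: [0.4907, -0.0044, 0.1963]
tool_rot: [3.134, 0.195, -0.007]
ft_force: [1.0, 1.4, -0.8]
grip_width: 0.131
65 242 270 w mm @z.0105 [85.4 -4.8] [85.3  7.4]
80 242 270 w mm @z.0105 [79.2 -4.9] [79.2  7.4]
100 242 270 w mm @z.0105 [70.7 -5. ] [70.7  7.5]
120 243 269 w mm @z.0105 [62.  -4.6] [62.   7.1]
140 243 269 w mm @z.0105 [53.  -4.7] [53.   7.2]
t 21.1 pos [ 0.4909 -0.004   0.1965] yaw 7.15 F [-0.1 -0.2 -2.1] grip 1.14
shift cm [-1.2   0.18  6.46] turn deg [0.09 0.23 0.15]
```

View pics/ih.png

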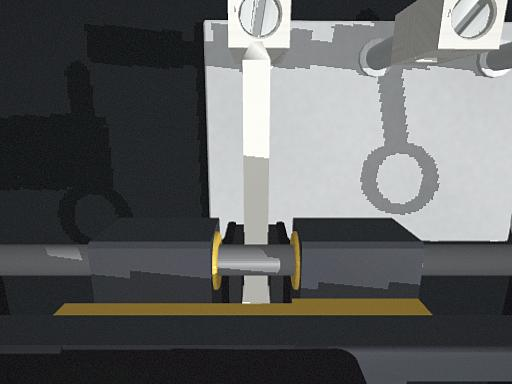

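```bash
python3 - <<'E'
from h import *
d=shot('wrist');g=cv2.cvtColor(d['frame'],cv2.COLOR_RGB2GRAY);S=np.abs(cv2.Sobel(g,cv2.CV_64F,1,0,ksize=3));s,p,M=state()
for r in (8,20,30,40):
    L=[215+S[r,215:240].argmax(),278+S[r,278:305].argmax()]
    print(r,L,[toplane(d,((r+.5)/384,(u+.5)/512),.152)[:2].round(4) for u in L],[(M.T@(toplane(d,((r+.5)/384,(u+.5)/512),.152)-p)*1000)[1].round(1) for u in L])
plan((.4815,-.006,.1317),7)
E
```

```text
8 [np.int64(228), np.int64(291)] [array([0.6057, 0.0238]), array([ 0.6097, -0.0083])] [np.float64(-13.4), np.float64(19.0)]
20 [np.int64(228), np.int64(291)] [array([0.6001, 0.0232]), array([ 0.6042, -0.0091])] [np.float64(-13.5), np.float64(19.1)]
30 [np.int64(229), np.int64(291)] [array([0.5955, 0.0222]), array([ 0.5995, -0.0098])] [np.float64(-13.1), np.float64(19.2)]
40 [np.int64(229), np.int64(290)] [array([0.5907, 0.0217]), array([ 0.5947, -0.01  ])] [np.float64(-13.2), np.float64(18.8)]
t 21.15 pos [ 0.4911 -0.004   0.1968] yaw 7.17 F [-0.3  0.9 -0.7] grip 1.15
shift cm [-0.95  0.07  6.51] turn deg [0.1  0.2  0.17]
```

```bash
python3 -m jog '[[[-0.95,0.13,0,0.1,0.2,0.17,0.5],[-0.3,0,0,0,0,0,0.5],[0,0,2.5,0,0,0,0.5],[0,0,2.5,0,0,0,0.5],[0,0,1.51,0,0,0,0.5],[0,0,0,0,0,0,0.5],[0,0,0,0,0,0,0.5]]]'
python3 -c "
from h import *
plan((.4815,-.006,.1317),7)"
```

```text
time: 21.85
position: [0.4796, -0.008, 0.1327]
tool_rot: [3.136, 0.189, 0.002]
ft_force: [0.4, -0.1, -0.8]
grip_width: 0.129
t 21.85 pos [ 0.4796 -0.008   0.1327] yaw 6.9 F [ 0.4 -0.1 -0.8] grip 1.13
shift cm [ 0.21 -0.17  0.1 ] turn deg [ 0.01 -0.08 -0.1 ]
```

```bash
python3 -m jog '[[[0.4,-0.1,0.1,0,-0.08,-0.1,0.5],[0,0,0,0,0,0,0.5],[0.5,0,0,0,0,0,0.5],[0.5,0,0,0,0,0,0.5],[0.4,0,0,0,0,0,0.5],[0,0,0,0,0,0,0.5]]]'; python3 -m jog '[[[0.5,0,0,0,0,0,0.5],[0.5,0,0,0,0,0,0.5],[0.4,0,0,0,0,0,0.5],[0,0,0,0,0,0,0.5]]]'
python3 - <<'E'
import inhand
from h import *
a=np.array([.9925,.1219]);e=np.array([.6034,.0077])-.0605*a
plan((*e,.1317),7)
d=inhand.d;g=inhand.g;S=inhand.S
for r in (30,50,70):
    L=[190+S[r,190:235].argmax(),285+S[r,285:325].argmax()]
    print(r,L,[toplane(d,((r+.5)/384,(u+.5)/512),.152)[:2].round(4) for u in L],[(inhand.M.T@(toplane(d,((r+.5)/384,(u+.5)/512),.152)-inhand.p)*1000)[1].round(1) for u in L])
c=g[:,255];print(c[60:110:2])
E
```

```text
time: 22.45
position: [0.4979, -0.0053, 0.1316]
tool_rot: [3.135, 0.19, 0.001]
ft_force: [-0.0, -0.4, -0.4]
grip_width: 0.131
time: 22.85
position: [0.5117, -0.0035, 0.1315]
tool_rot: [3.135, 0.19, 0.001]
ft_force: [-0.8, 0.2, -0.4]
grip_width: 0.136
65 252 258 w mm @z.0105 [86.1 -1. ] [86.1  1.6]
80 243 280 w mm @z.0105 [79.9 -5. ] [79.9 11.4]
100 242 269 w mm @z.0105 [71.4 -5.5] [71.4  6.6]
120 243 269 w mm @z.0105 [62.7 -5.1] [62.7  6.7]
140 243 269 w mm @z.0105 [53.7 -5.2] [53.7  6.8]
t 22.9 pos [ 0.5113 -0.0037  0.1314] yaw 6.94 F [ 0.6 -0.   0.3] grip 1.14
shift cm [ 3.23 -0.01 -0.03] turn deg [ 0.02  0.01 -0.06]
30 [np.int64(223), np.int64(290)] [array([0.6024, 0.018 ]), array([ 0.6052, -0.0045])] [np.float64(-10.5), np.float64(12.2)]
50 [np.int64(208), np.int64(302)] [array([0.5955, 0.0225]), array([ 0.5994, -0.0096])] [np.float64(-15.8), np.float64(16.5)]
70 [np.int64(208), np.int64(301)] [array([0.5891, 0.022 ]), array([ 0.593 , -0.0102])] [np.float64(-16.1), np.float64(16.4)]
[254 226 233 251 250 251 250 249 242 109 132 126 232 254 253 253 252 253
 253 253 253 254 253 253 253]
```

```bash
python3 -m jog '[[[0.5,-0.02,0,0,0,0,0.5],[0.5,0,0,0,0,0,0.5],[0.5,0,0,0,0,0,0.5],[0.5,0,0,0,0,0,0.5],[0.5,0,0,0,0,0,0.5],[0.5,0,0,0,0,0,0.5],[0.3,0,0,0,0,0,0.5],[0,0,0,0,0,0,0.5]]]'; python3 -m jog '[[[-0.03,0,0.106,0,1,0,0.5],[-0.03,0,0.106,0,1,0,0.5],[-0.03,0,0.106,0,1,0,0.5],[-0.03,0,0.106,0,1,0,0.5],[-0.03,0,0.106,0,1,0,0.5],[0,0,0,0,0,0,0.5]]]';python3 - <<'E'
from h import *
d=shot('wrist','w11.png');s,p,M=state();g=cv2.cvtColor(d['frame'],cv2.COLOR_RGB2GRAY)
col=g[:90,254:260].mean(1).astype(int);print(list(enumerate(col))[20:80:2])
E=np.array([.6034,.0077,.115]);a=np.array([.9925,.1219,0])
for v in range(28,50,4):
    t=toolplane(d,257,v,.017);print(v,'tip x',t[0],'along eye',((p+M@(t/1000)-E)@a*1000).round(1))
E
```

```text
time: 23.7
position: [0.5442, 0.0006, 0.1314]
tool_rot: [3.136, 0.19, 0.0]
ft_force: [-0.2, -0.5, -1.4]
grip_width: 0.128
time: 24.3
position: [0.5417, 0.0005, 0.1259]
tool_rot: [-3.126, -0.19, -0.137]
ft_force: [-0.2, -0.8, -2.5]
grip_width: 0.133
[(20, np.int64(35)), (22, np.int64(38)), (24, np.int64(37)), (26, np.int64(36)), (28, np.int64(35)), (30, np.int64(37)), (32, np.int64(36)), (34, np.int64(38)), (36, np.int64(36)), (38, np.int64(35)), (40, np.int64(13)), (42, np.int64(239)), (44, np.int64(239)), (46, np.int64(245)), (48, np.int64(244)), (50, np.int64(239)), (52, np.int64(232)), (54, np.int64(224)), (56, np.int64(216)), (58, np.int64(204)), (60, np.int64(250)), (62, np.int64(250)), (64, np.int64(250)), (66, np.int64(250)), (68, np.int64(248)), (70, np.int64(246)), (72, np.int64(250)), (74, np.int64(252)), (76, np.int64(252)), (78, np.int64(234))]
28 tip x 101.8 along eye 41.1
32 tip x 100.2 along eye 39.6
36 tip x 98.6 along eye 38.0
40 tip x 96.9 along eye 36.3
44 tip x 95.3 along eye 34.7
48 tip x 93.6 along eye 33.0
```

```bash
python3 -m jog '[[[0,0,0,0,0,0,1.3],[0,0,0,0,0,0,1.6],[0,0,0,0,0,0,2.5],[0,0,0,0,0,0,3],[0,0,0,0,0,0,3],[0,0,-1,0,0,0,3],[0,0,-3,0,0,0,3],[0,0,-4,0,0,0,3],[0,0,-4,0,-5,0,3],[0,0,-4,0,0,0,3],[0,0,0,0,0,0,3]]]' 20
python3 - <<'E'
from h import *
shot('wrist','w12.png')
plan((.36,-.42,.30),7)
E
```

```text
time: 25.45
position: [0.5355, -0.0013, 0.2917]
tool_rot: [-3.135, -0.189, -0.016]
ft_force: [-0.5, -0.6, -0.2]
grip_width: 0.345
t 25.5 pos [ 0.534  -0.0013  0.2889] yaw 6.92 F [ 0.3  0.7 -0.5] grip 3.01
shift cm [-22.31  39.47  -1.27] turn deg [-0.04 -0.35 -0.08]
```

```bash
python3 -m jog '[[[-2,3.6,0,0,0,0,5],[-2,3.6,0,0,0,0,5],[-2,3.6,0,0,0,0,5],[-2,3.6,0,0,0,0,5],[-2,3.6,0,0,0,0,5],[-2,3.6,0,0,0,0,5],[-2,3.6,0,0,0,0,5],[-2,3.6,0,0,0,0,5],[-2,3.6,-0.6,0,0,0,5],[-2,3.6,-0.6,0,0,0,5],[-2.3,3.5,0,0,-0.35,0,5]]]';python3 -m jog '[[[0,0,0,0,0,0,5],[0,0,0,0,0,0,5]]]'
python3 - <<'E'
from h import *
d=shot('wrist','w13.png');s,p,M=state();print(p)
t=shot('top');
im=cv2.hconcat([cv2.resize(cv2.imread('pics/w12.png'),(400,300)),cv2.resize(d['frame'][:,:,::-1],(400,300))]);cv2.imwrite('pics/c1.png',im)
for l,z in(('driver_handle',.12),('block_hole',.08)):
  for o in finder.spot_point(l,'wrist')[:3]: print(l,round(o['conf'],2),(np.array(o['point'])*[384,512]).round(1),toplane(d,o['point'],z).round(4))
E
```

```text
time: 26.6
position: [0.3579, -0.4211, 0.2974]
tool_rot: [-3.135, -0.191, 0.008]
ft_force: [0.3, -0.1, 0.7]
grip_width: 0.577
time: 26.8
position: [0.3564, -0.421, 0.2966]
tool_rot: [-3.136, -0.182, 0.013]
ft_force: [0.7, 0.4, -0.1]
grip_width: 0.572
[ 0.35799233 -0.41951807  0.29669604]
block_hole 0.73 [104.1 264.7] [ 0.43   -0.4225  0.08  ]
```

View pics/c1.png

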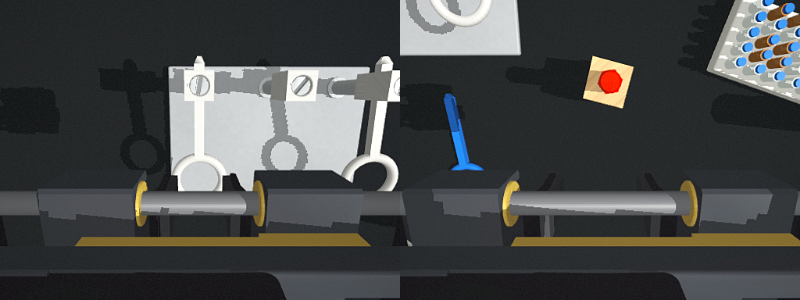

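```bash
python3 - <<'E'
from h import *
d=shot('wrist');im=d['frame'].astype(int)
R_,G,B=im[...,0],im[...,1],im[...,2]
win=np.zeros((384,512),bool);win[50:160,215:320]=1
red=((R_>90)&(G<60)&(B<60)&win)
wood=((R_>120)&(R_-B>30)&(G>90)&win)
def hull(m,z):
    m=cv2.morphologyEx(m.astype(np.uint8),cv2.MORPH_OPEN,np.ones((3,3)))
    c=max(cv2.findContours(m,cv2.RETR_EXTERNAL,cv2.CHAIN_APPROX_NONE)[0],key=cv2.contourArea)
    h=cv2.convexHull(c)[:,0]; return h,np.array([toplane(d,((v+.5)/384,(u+.5)/512),z)[:2] for u,v in h])
h,P=hull(wood|red,.08)
(c,sz,a)=cv2.minAreaRect((P*1000).astype(np.float32));print('block',c,sz,a)
h,P=hull(red,.162);print('red px',h.min(0),h.max(0))
# top face brighter
v=R_[red];print(np.percentile(v,[5,25,50,75,95]))
for thr in (0,200):
    m=red&(R_>thr);h,P=hull(m,.162);P=P*1000
    if len(P)<5: continue
    print(thr,'c',((P.max(0)+P.min(0))/2).round(1))
    for a in range(-30,60,5):
        n=np.array([np.cos(np.radians(a)),np.sin(np.radians(a))]);q=P@n;print((a,round(q.max()-q.min(),1)),end=' ')
    print()
cv2.imwrite('pics/drv.png',cv2.resize(d['frame'][60:150,215:305,::-1],(450,450),interpolation=cv2.INTER_NEAREST))
E
```

```text
block (428.0171203613281, -424.5451354980469) (57.0487060546875, 57.35981369018555) 82.42161560058594
red px [257  95] [287 124]
[164. 255. 255. 255. 255.]
0 c [ 428.2 -424. ]
(-30, np.float64(24.2)) (-25, np.float64(24.6)) (-20, np.float64(24.9)) (-15, np.float64(25.0)) (-10, np.float64(24.9)) (-5, np.float64(24.6)) (0, np.float64(24.1)) (5, np.float64(23.4)) (10, np.float64(23.0)) (15, np.float64(22.7)) (20, np.float64(23.0)) (25, np.float64(23.8)) (30, np.float64(24.5)) (35, np.float64(25.0)) (40, np.float64(25.3)) (45, np.float64(25.4)) (50, np.float64(25.4)) (55, np.float64(25.2)) 
200 c [ 428.8 -425.3]
(-30, np.float64(21.9)) (-25, np.float64(22.1)) (-20, np.float64(22.3)) (-15, np.float64(22.6)) (-10, np.float64(22.9)) (-5, np.float64(22.9)) (0, np.float64(22.7)) (5, np.float64(22.4)) (10, np.float64(22.4)) (15, np.float64(22.6)) (20, np.float64(22.7)) (25, np.float64(22.8)) (30, np.float64(22.8)) (35, np.float64(22.8)) (40, np.float64(22.9)) (45, np.float64(22.8)) (50, np.float64(22.6)) (55, np.float64(22.2))
```

View pics/drv.png

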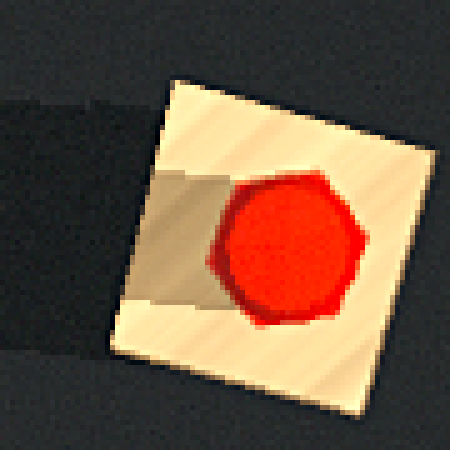

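```bash
python3 -m jog '[[[4,-0.4,0,0,0,-8.35,5],[2.8,0.6,0,0,0,-8.35,5],[0,0,0,0,0,-8.35,5],[0,0,0,0,0,-8.35,5],[0,0,0,0,0,-8.35,5],[0,0,0,0,0,-8.35,5],[0,0,0,0,0,-8.35,5],[0,0,0,0,0,-8.35,5],[0,0,0,0,0,-8.35,5],[0,0,0,0,0,-8.35,5],[0,0,0,0,0,-8.35,5],[0,0,0,0,0,-8.35,5]]]' >/dev/null; python3 -m jog '[[[0,0,0,0,0,-8.35,5],[0,0,0,0,0,-8.35,5],[0,0,0,0,0,-8.35,5],[0,0,0,0,0,-8.35,5],[0,0,0,0,0,-8.35,5],[0,0,0,0,0,-8.35,5],[0,0,0,0,0,-8.35,5],[0,0,0,0,0,0,5],[0,0,0,0,0,0,5]]]'
python3 -c "
from h import *
plan((.4285,-.424,.123),165.5);print(ctrl.get_state()['joint_positions'])"
```

```text
time: 29.15
position: [0.427, -0.4086, 0.2973]
tool_rot: [-0.396, -3.111, 0.002]
ft_force: [-0.6, -0.6, 0.3]
grip_width: 0.573
t 29.15 pos [ 0.427  -0.4086  0.2973] yaw 165.5 F [-0.6 -0.6  0.3] grip 4.98
shift cm [-0.62 -1.42 17.43] turn deg [-0.09 -0.3   0.  ]
[ 0.09765074  0.20648134  0.72719295  1.54339044 -0.13357192  1.4476212
  2.14890791]
```

```bash
python3 -m jog '[[[-0.6,-1.4,0,0,-0.3,0,5],[0,0,3,0,0,0,5],[0,0,3,0,0,0,5],[0,0,2,0,0,0,5],[0,0,0,0,0,0,5],[0,0,0,0,0,0,5]]]'
python3 -c "
from h import *
plan((.4285,-.424,.123),165.5)"
```

```text
time: 29.75
position: [0.429, -0.4245, 0.2176]
tool_rot: [-0.395, -3.116, 0.003]
ft_force: [0.4, -0.6, -0.2]
grip_width: 0.576
t 29.75 pos [ 0.429  -0.4245  0.2176] yaw 165.55 F [ 0.4 -0.6 -0.2] grip 5.01
shift cm [0.05 0.06 9.46] turn deg [-0.13 -0.02  0.05]
```

```bash
python3 -m jog '[[[0,0.05,3,0,0,0,5],[0,0,3,0,0,0,5],[0,0,2.5,0,0,0,5],[0,0,0.95,0,0,0,5],[0,0,0,0,0,0,5],[0,0,0,0,0,0,1],[0,0,0,0,0,0,1],[0,0,0,0,0,0,1],[0,0,0,0,0,0,1],[0,0,0,0,0,0,1],[0,0,0,0,0,0,1],[0,0,0,0,0,0,1]]]' 55; python3 -c "
from h import *
plan((.4285,-.424,.123),165.5)
s=ctrl.get_state();print(s['torque'])"
```

```text
time: 30.95
position: [0.429, -0.4245, 0.1233]
tool_rot: [0.394, 3.117, -0.003]
ft_force: [-0.4, 1.2, 5.2]
grip_width: 0.271
t 30.95 pos [ 0.429  -0.4245  0.1233] yaw 165.6 F [-0.4  1.2  5.2] grip 2.36
shift cm [0.06 0.03 0.03] turn deg [-0.11  0.02  0.1 ]
[0.30507256 0.10665218 0.02519005]
```

```bash
python3 -m jog '[[[0,0,-0.5,0,0,0,1],[0,0,-2,0,0,0,1],[0,0,-3,0,0,0,1],[0,0,-3,0,0,0,1],[0,0,-3,0,0,0,1],[0,0,-3,0,0,0,1],[0,0,-3.5,0,0,0,1],[0,0,0,0,0,0,1],[0,0,0,0,0,0,1]]]'
python3 - <<'E'
from h import *
s,p,M=state();plan((.63,-.21,.302),187)
d=shot('wrist','w14.png')
print('tip pred',proj(d,p+M@[0,0,.118]),'shaft mid',proj(d,p+M@[0,0,.08]),'handle foot',proj(d,p+M@[0,0,.041]))
g=d['frame'];print(g[150:240:6,256].tolist())
for o in finder.spot_point('driver_tip','wrist')[:2]:print(o['conf'],np.array(o['point'])*[384,512])
E
```

```text
time: 31.85
position: [0.4287, -0.4244, 0.3028]
tool_rot: [-0.394, -3.117, 0.004]
ft_force: [0.2, 0.1, -1.3]
grip_width: 0.274
t 31.85 pos [ 0.4287 -0.4244  0.3028] yaw 165.58 F [ 0.2  0.1 -1.3] grip 2.39
shift cm [-1.416e+01  2.578e+01  2.000e-02] turn deg [-1.400e-01 -1.000e-02 -2.142e+01]
tip pred [256.62156449 196.59653292] shaft mid [256.74878804 209.98420168] handle foot [256.92996407 229.04926084]
[[255, 232, 167], [255, 223, 159], [255, 221, 157], [190, 156, 108], [149, 120, 80], [149, 120, 81], [255, 227, 166], [255, 244, 177], [125, 131, 129], [126, 131, 129], [146, 17, 7], [151, 26, 22], [149, 27, 27], [148, 29, 15], [151, 31, 22]]
0.88 [196.6848 258.304 ]
```

```bash
cat > slot.py <<'E'
import cv2,numpy as np,sys
def slot(f,cx,cy,r,show=True):
    g=cv2.imread(f,0) if isinstance(f,str) else f
    gx=cv2.Sobel(g,cv2.CV_64F,1,0,ksize=3);gy=cv2.Sobel(g,cv2.CV_64F,0,1,ksize=3)
    Y,X=np.mgrid[:g.shape[0],:g.shape[1]];m=(X-cx)**2+(Y-cy)**2<(r*.72)**2
    J=np.array([[ (gx*gx)[m].sum(),(gx*gy)[m].sum()],[(gx*gy)[m].sum(),(gy*gy)[m].sum()]])
    w,v=np.linalg.eigh(J);t=v[:,0]   # along the slot
    if t[1]>0:t=-t
    print('slot clockwise from image up: %.1f deg, contrast %.2f'%(np.degrees(np.arctan2(t[0],-t[1])),w[0]/w[1]))
    if show:
        for y in range(int(cy-r-2),int(cy+r+3)): print(''.join('@#*+=-:. '[min(8,g[y,x]//29)] for x in range(int(cx-r-2),int(cx+r+3))))
E
python3 - <<'E'
from slot import slot
slot('pics/w7.png',258,110,30)
slot('pics/w8.png',258,109,18,False)
slot('pics/w12.png',256,109,14)
slot('pics/w11.png',258,105,28)
E
```

```text
slot clockwise from image up: 4.6 deg, contrast 0.03
                      ....................                       
                    .. ......::.........::...                    
                      ..::---=====--:::..::::..                  
                    .:----=====+=======-:..:::::.                
                 ..:-------=========++++=--.:::::.               
               ..::-----+=-==+=========+++==-:::::.              
              .:::---==-  .:=++=======+=+++++=-::::.             
             .:==--=: :-: .:=====++++++-:-++++=-:::::.           
            .:=++=    :-- .:-:-::---==+-...=++++=:::::.          
           .:=+*      :-- .--::::::-::=-... :=+++=-::::          
         .-:=+=.      :-- .--:-:::-:::=-....  =+++=-::::         
        ..:=+=.      :---..---::::--::=-.....  :+++=-::-.        
        .-=+=        :-- ..---::---:::=-......  :=++=-:::.       
       .-++=.        :-- ..-----:---::=:.......  :+++=::-:       
      ..=++.         :-- .:--:-:---::-=:.......   -+++-::-.      
      .-++.          :-- .:--::::--::-=:........   -++=-:
[... 7597 characters left out ...]
.....        ..  .:=+---. 
 ==:             - ..----:----:-=......        ...  .-==--:  
 -+-             -..:---------:=-......       ....  .-+---.  
  =-:           :. .:---------:=-.....           . .:==---   
  =+-           - ..---------::=: ....        ..   .-+---:   
   =--          - ..=---------:=: ....         .  .:==---.   
   :=-:         - ..---:-----:-=: ....        .. .:=+---:    
    ==-:        - ..---------:-=. ..            .::=-:-:     
    .=--.       - .:---------:=-. ..           .:-==:--.     
     .=::.      -..:---------:=-. ...          ::-=::-.      
      -=:-:      ..----------:=:  ..         .::-=-:-.       
       --:::     ..=---------:=:  .         .:::=-:-:
```

```bash
python3 - <<'E'
import cv2
g=cv2.imread('pics/w14.png',0)
for y in range(180,216): print(y,''.join('@#*+=-:. '[min(8,g[y,x]//29)] for x in range(236,282)))
E
```

```text
180 ...............:==========-.  .......... .....
181 ................:-=+++++=:.  .................
182 ..................::--::..   .......... ......
183 ................. .....     .......... .......
184 ................... ...     ..................
185  .....................     .......... ........
186  .....................     ......... ........ 
187  ....................     .......... ........ 
188  ....................    .......... ........  
189  ...................    ........... ........  
190 ....................     ..................   
191 ...................       ........ ........   
192  ..................     .:=...... ........    
193 ..................    .:-=+:....  .......     
194  ................   .:-===+:....   .....      
195  ...............  .:-=====+-...        ....::-
196  .............  .:-========+.  .:::--==+=+*+#@
197 .......... .   .:-======---===-=***##@@@@@####
198 -.....       .::--======--::*@@@@#############
199 -    .:::--=--=:--======-:=+##################
200 +-===+***##@+--:--========*###################
201 ##@@@@#@###@=--:--=======*####################
202 ###########@--::--=======*####################
203 ###########@.: :--=======*####################
204 ###########@.  :--=======*####################
205 ###########@:  :--=======+####################
206 ###########@*:::--=++====+####################
207 ############@*=::=+***+==+####################
208 #############@=-+*####*+=+####################
209 ##############++*###*#****####################
210 ############***##***#**##***##################
211 ###########***********###*#***################
212 ########*******##*******#*#*****##############
213 #######***********##***#********##############
214 ####*******#***#****#*##****#*#****###########
215 ###**********************#***********#########
```

```bash
python3 -m jog '[[[0,0,3.5,0,0,0,1],[0,0,3,0,0,0,1],[0,0,3,0,0,0,1],[0,0,3,0,0,0,1],[0,0,3,0,0,0,1],[0,0,2,0,0,0,1],[0,0,0.4,0,0,0,1],[0,0,0,0,0,0,1]]]'; python3 -m jog '[[[0,0,0,0,0,0,3],[0,0,0,0,0,0,5.5],[0,0,0,0,0,0,5.5],[0,0,0,0,0,0,5.5],[0,0,0,0,0,8.55,5.5],[0,0,0,0,0,8.55,5.5],[0,0,0,0,0,8.55,5.5],[0,0,0,0,0,8.55,5.5],[0,0,0,0,0,8.55,5.5],[0,0,0,0,0,8.55,5.5],[0,0,0,0,0,8.55,5.5],[0,0,0,0,0,0,5.5]]]'; python3 -c "
from h import *
plan((.429,-.4245,.1233),105.6)"
```

```text
time: 32.75
position: [0.4274, -0.4234, 0.1224]
tool_rot: [-0.394, -3.113, -0.001]
ft_force: [-1.4, 1.8, 2.3]
grip_width: 0.275
time: 33.95
position: [0.4287, -0.4243, 0.1235]
tool_rot: [1.896, 2.504, -0.004]
ft_force: [0.0, -0.3, -0.9]
grip_width: 0.632
t 33.95 pos [ 0.4287 -0.4243  0.1235] yaw 105.73 F [ 0.  -0.3 -0.9] grip 5.5
shift cm [-0.03  0.02  0.02] turn deg [-0.11  0.09  0.13]
```

```bash
python3 -m jog '[[[0,0,0,0,0,0,1],[0,0,0,0,0,0,1],[0,0,0,0,0,0,1],[0,0,0,0,0,0,1],[0,0,0,0,0,0,1],[0,0,0,0,0,0,1],[0,0,0,0,0,0,1],[0,0,0,0,0,0,1]]]' 58; python3 -m jog '[[[0,0,-0.5,0,0,0,1],[0,0,-2,0,0,0,1],[0,0,-3,0,0,0,1],[0,0,-3,0,0,0,1],[0,0,-3,0,0,0,1],[0,0,-3,0,0,0,1],[0,0,-3.5,0,0,0,1],[0,0,0,0,0,0,1],[0,0,0,0,0,0,1]]]'
python3 - <<'E'
from h import *
s,p,M=state();plan((.63,-.2098,.302),182)
d=shot('wrist','w15.png')
g=cv2.imread('pics/w15.png',0)
for y in range(182,214): print(y,''.join('@#*+=-:. '[min(8,g[y,x]//29)] for x in range(236,282)))
for o in finder.spot_point('driver_tip','wrist')[:2]:print(o['conf'],np.array(o['point'])*[384,512],proj(d,p+M@[0,0,.118]))
E
```

```text
time: 34.75
position: [0.4285, -0.4245, 0.1237]
tool_rot: [1.896, 2.505, -0.003]
ft_force: [0.0, 0.1, 0.6]
grip_width: 0.27
time: 35.65
position: [0.4289, -0.4242, 0.3041]
tool_rot: [1.895, 2.504, -0.002]
ft_force: [-0.3, -0.2, -1.9]
grip_width: 0.271
t 35.65 pos [ 0.4289 -0.4242  0.3041] yaw 105.75 F [-0.3 -0.2 -1.9] grip 2.36
shift cm [15.18 25.17  0.17] turn deg [ -0.1    0.09 -76.25]
182 ..................................     .. .+@#
183 ...................................       -###
184 ....................................     .+@##
185 ....................................     :####
186 ...................::................   .=@###
187 ..................:==:...............   :#@###
188 ..................:=+-................  -@####
189 -................ :=+:................ .+@####
190 *==:  ........... :=+:...............  -######
191 #@#+-.   ........ :-=:............... .=@#####
192 ###@#+=-.  ...... :--:............... :#######
193 ####@@@#+-.  .....:--:.............. .+@######
194 #######@@#+-:   .-=-===:...........  -#@######
195 ##########@#*=-.-=======:.......... .+@###
[... 274 characters left out ...]
#####==========##+-..   =###########
202 ##############*==========*@@#+==..+@##########
203 ##############*====+=====*###@@#+=############
204 ##############*===+**+===*####################
205 ##############+=+***##*+=+####################
206 #############@***#***##*+*####################
207 #############***##****###*####################
208 ###########****#*#*##*#**#***#################
209 ###########*#**#*#***##*##*#***###############
210 ########********#*************#*##############
211 ######******#*#*****#*************############
212 ####****#***##******#***###*#*#*#***##########
213 ##**#*##**##***#****#****#***#*##**#**########
0.6 [192.4992 257.28  ] [256.64137587 195.52159993]
```

```bash
python3 -m jog '[[[2.2,3.6,0,0,0,0,1],[2.2,3.6,0,0,0,0,1],[2.2,3.6,0,0,0,0,1],[2.2,3.6,0,0,0,0,1],[2.2,3.6,0,0,0,0,1],[2.2,3.6,0,0,0,0,1],[2,3.6,0,0,0,0,1],[0,0,0,0,0,-8.5,1],[0,0,0,0,0,-8.5,1],[0,0,0,0,0,-8.5,1],[0,0,0,0,0,-8.5,1],[0,0,0,0,0,-8.5,1]]]' >/dev/null; python3 -m jog '[[[0,0,0,0,0,-8.5,1],[0,0,0,0,0,-8.5,1],[0,0,0,0,0,-8.5,1],[0,0,0,0,0,-8.3,1],[0,0,0,0,0,0,1],[0,0,0,0,0,0,1]]]'
python3 - <<'E'
from h import *
plan((.63,-.2098,.290),182)
print(ctrl.get_state()['joint_positions'])
d=shot('wrist','w16.png')
s,p,M=state();print(proj(d,p+M@[0,0,.118]),'head2 pred',proj(d,(.6302,-.2107,.1505)))
E
```

```text
time: 37.55
position: [0.6297, -0.2092, 0.3017]
tool_rot: [0.05, -3.138, 0.002]
ft_force: [-0.4, -0.0, -0.3]
grip_width: 0.273
t 37.55 pos [ 0.6297 -0.2092  0.3017] yaw -178.16 F [-0.4 -0.  -0.3] grip 2.37
shift cm [-0.04 -0.06  1.17] turn deg [-0.06 -0.17 -0.16]
[-0.17094699  0.37064052  0.61549222  1.34205432 -0.20902167  1.49629986
  2.03101509]
[256.35127148 197.1621833 ] head2 pred [254.91241638 188.85018912]
```

```bash
python3 -m jog '[[[-0.04,-0.06,1.1,0,-0.17,-0.16,1],[0,0,0,0,0,0,1],[0,0,0,0,0,0,1]]]'; python3 - <<'E'
from h import *
d=shot('wrist','w17.png');s,p,M=state();plan((.63,-.2098,.28),182)
g=cv2.imread('pics/w17.png',0)
for y in range(164,214): print(y,''.join('@#*+=-:. '[min(8,g[y,x]//29)] for x in range(228,286)))
print(proj(d,p+M@[0,0,.118]),'head2 pred',proj(d,(.6302,-.2107,.1505)))
E
```

```text
time: 37.9
position: [0.6302, -0.2097, 0.2912]
tool_rot: [-0.06, 3.14, -0.002]
ft_force: [-0.7, -0.2, -1.3]
grip_width: 0.269
t 37.95 pos [ 0.6304 -0.2099  0.2917] yaw -177.82 F [ 0.  -0.4 -0.2] grip 2.33
shift cm [0.04 0.01 1.17] turn deg [-0.09  0.08  0.18]
164 ..............::..            .-==========================
165 ...........:--===-            .==-======--================
166 ...........-======             :::==-------===============
167 ...........--===-=.      ....  :::-=-------===============
168 ..........:--==--=.     .:::-:.------------===============
169 ..........-====--=-:::::-=-----=-----------===============
170 ..........-===---=========------------------==============
171 .........:--==-------=----------------------==============
172 .........-=-----------------===---========================
173 .........-=--------=-============--:.::...  .-============
174 ........:===========---::::..               .-======.-====
175 ........--::::...                           .=======......
176 ........                                     .............
177 ........         
[... 1676 characters left out ...]
###
204 #########@+            :::-**++=+:            :*##########
205 #########@+            .-=*###*++:             +@#########
206 #########@#           .=+*#####**:             +@#########
207 ##########@         .:=*#####*#*#+:            =@#########
208 ##########@       .:=*###*#**##*##*=:  .:..::-=###########
209 ##########@      .=**######**#*#**##*=-+**+##@@###########
210 ##########@: .:.:=***####*##*###*#########@###############
211 ##########@+=++=***##*#******##*###**####*################
212 ############*******##***#*#*#***##***####*################
213 #########*******####****#******#***####****#**############
[256.25537462 197.41170165] head2 pred [255.53820773 190.37305003]
```

```bash
python3 -m jog '[[[0,-0.03,1,0,0,0,1],[0,0,0.8,0,0,0,1],[0,0,0,0,0,0,1],[0,0,0.2,0,0,0,1],[0,0,0.2,0,0,0,1],[0,0,0,0,0,0,1]]]'; python3 -m jog '[[[0,0,0.2,0,0,0,1],[0,0,0.2,0,0,0,1],[0,0,0,0,0,0,1]]]'; python3 -m jog '[[[0,0,0.1,0,0,0,1],[0,0,0.1,0,0,0,1],[0,0,0,0,0,0,1]]]'
```

```text
time: 38.55
position: [0.6305, -0.2104, 0.2699]
tool_rot: [-0.06, 3.139, -0.003]
ft_force: [0.1, 0.0, -1.7]
grip_width: 0.272
time: 38.85
position: [0.6304, -0.2103, 0.2657]
tool_rot: [-0.06, 3.14, -0.002]
ft_force: [-0.3, 0.3, -0.6]
grip_width: 0.271
time: 39.15
position: [0.6305, -0.2103, 0.2639]
tool_rot: [-0.06, 3.139, -0.003]
ft_force: [-0.2, -0.7, -0.3]
grip_width: 0.27
```

```bash
python3 -m jog '[[[0,0,0.1,0,0,0,1],[0,0,0.013,0,0,7,1],[0,0,0.013,0,0,7,1],[0,0,0.013,0,0,7,1],[0,0,0.013,0,0,7,1],[0,0,0.013,0,0,7,1],[0,0,0.013,0,0,7,1],[0,0,0.013,0,0,7,1],[0,0,0.013,0,0,7,1],[0,0,0,0,0,0,1]]]'; python3 -c "
from h import *
plan((.6302,-.2103,.262),182);print(ctrl.get_state()['torque'])"
```

```text
time: 40.15
position: [0.6308, -0.2099, 0.2623]
tool_rot: [1.42, 2.8, -0.0]
ft_force: [0.1, 1.2, 0.7]
grip_width: 0.272
t 40.15 pos [ 0.6308 -0.2099  0.2623] yaw 126.22 F [0.1 1.2 0.7] grip 2.36
shift cm [ 0.   -0.07  0.03] turn deg [-1.000e-02  1.600e-01 -5.578e+01]
[0.16765762 0.11253369 0.07463146]
```

```bash
python3 -m jog '[[[0,0,0.015,0,0,8,1],[0,0,0.015,0,0,8,1],[0,0,0.015,0,0,8,1],[0,0,0.015,0,0,8,1],[0,0,0.015,0,0,8,1],[0,0,0.015,0,0,8,1],[0,0,0.015,0,0,8,1],[0,0,0.015,0,0,8,1],[0,0,0.015,0,0,8,1],[0,0,0.015,0,0,8,1],[0,0,0.015,0,0,8,1],[0,0,0,0,0,0,1]]]'; python3 -c "
from h import *
plan((.6302,-.2103,.260),182);print(ctrl.get_state()['torque'],ctrl.get_state()['joint_positions'])"
```

```text
time: 41.35
position: [0.6314, -0.2096, 0.2606]
tool_rot: [2.965, 1.032, 0.004]
ft_force: [0.1, 2.0, 1.6]
grip_width: 0.267
t 41.35 pos [ 0.6314 -0.2096  0.2606] yaw 38.39 F [0.1 2.  1.6] grip 2.32
shift cm [-0.14 -0.02  0.06] turn deg [   0.19    0.17 -143.61]
[ 0.36238258 -0.2479019   0.04810821] [-0.46250076  0.52348703  1.08121566  1.41903722 -0.46022239  1.46584126
 -0.29375798]
```

```bash
for i in 1; do python3 -m jog '[[[0,0,0.012,0,0,6,1],[0,0,0.012,0,0,6,1],[0,0,0.012,0,0,6,1],[0,0,0,0,0,0,1]]]'; python3 -c "
from h import *
plan((.6302,-.2103,.260),9.4);print(ctrl.get_state()['torque'],np.round(ctrl.get_state()['joint_positions'],3))"; done
```

```text
time: 41.75
position: [0.6315, -0.2097, 0.2603]
tool_rot: [3.09, 0.559, 0.005]
ft_force: [1.8, 1.5, 1.0]
grip_width: 0.269
t 41.75 pos [ 0.6315 -0.2097  0.2603] yaw 20.51 F [1.8 1.5 1. ] grip 2.34
shift cm [-0.14  0.01  0.03] turn deg [ 0.12 -0.18 11.11]
[ 0.4371966  -0.45886894  0.09830102] [-0.49   0.553  1.14   1.42  -0.501  1.478 -0.578]
```

```bash
python3 -m jog '[[[0,0,0.012,0,0,6,1],[0,0,0.012,0,0,6,1],[0,0,0,0,0,0,1]]]'; python3 -c "
from h import *
plan((.6302,-.2103,.260),9.4);print(ctrl.get_state()['torque'],np.round(ctrl.get_state()['joint_positions'],3))";  python3 -m jog '[[[0,0,0.005,0,0,4,1],[0,0,0,0,0,0,1]]]'; python3 -c "
from h import *
plan((.6302,-.2103,.260),9.4);print(ctrl.get_state()['torque'],np.round(ctrl.get_state()['joint_positions'],3))"
```

```text
time: 42.05
position: [0.6315, -0.2097, 0.2601]
tool_rot: [3.131, 0.234, 0.006]
ft_force: [2.6, 1.9, 1.5]
grip_width: 0.273
t 42.05 pos [ 0.6315 -0.2097  0.2601] yaw 8.54 F [2.6 1.9 1.5] grip 2.37
shift cm [-0.14  0.04  0.01] turn deg [ 0.1  -0.21 -0.86]
[ 0.54568066 -0.57995082  0.04376554] [-0.501  0.567  1.166  1.421 -0.519  1.484 -0.774]
time: 42.25
position: [0.6315, -0.2098, 0.2601]
tool_rot: [3.138, 0.125, 0.006]
ft_force: [3.3, 1.6, 1.5]
grip_width: 0.272
t 42.25 pos [ 0.6315 -0.2098  0.2601] yaw 4.55 F [3.3 1.6 1.5] grip 2.36
shift cm [-0.13  0.04  0.01] turn deg [ 0.09 -0.22 -4.85]
[ 0.61140639 -0.86208811  0.06599034] [-0.504  0.57   1.173  1.421 -0.524  1.485 -0.841]
```

```bash
python3 -m jog '[[[0,0,0.005,0,0,4,1],[0,0,0,0,0,0,1]]]' | head -2; python3 -c "
from h import *
s,p,M=state();print(np.degrees(np.arctan2(M[1,0],M[0,0])),s['torque'],s['ft_force'],np.round(s['joint_positions'][2],3))";  python3 -m jog '[[[0,0,0.005,0,0,3,1],[0,0,0,0,0,0,1]]]' |head -2; python3 -c "
from h import *
s,p,M=state();print(np.degrees(np.arctan2(M[1,0],M[0,0])),s['torque'],s['ft_force'],np.round(s['joint_positions'][2],3))"; python3 -m jog '[[[0,0,0.005,0,0,3,1],[0,0,0,0,0,0,1]]]' |head -2; python3 -c "
from h import *
s,p,M=state();print(np.degrees(np.arctan2(M[1,0],M[0,0])),s['torque'],s['ft_force'],np.round(s['joint_positions'],3))"
```

```text
time: 42.45
position: [0.6315, -0.2098, 0.2601]
0.5118009367149629 [ 0.66751496 -0.95795134  0.15096494] [3.20913358 2.45831501 1.87994043] 1.178
time: 42.65
position: [0.6314, -0.2099, 0.26]
-2.509459167668294 [ 0.72766593 -1.1330621   0.05764743] [4.23122308 2.69445793 3.68762727] 1.182
time: 42.85
position: [0.6314, -0.2099, 0.26]
-5.543274916359669 [ 0.9163166  -1.26525247  0.17163661] [4.05992646 2.73846453 3.08072239] [-0.509  0.577  1.186  1.422 -0.534  1.489 -1.01 ]
```

```bash
python3 - <<'E'
from h import *
d=shot('wrist','w18.png');s,p,M=state()
print(np.mean([ctrl.get_state()['torque'][2] for _ in range(5)]))
g=cv2.imread('pics/w18.png',0)
for y in range(164,216): print(y,''.join('@#*+=-:. '[min(8,g[y,x]//29)] for x in range(230,284)))
print(proj(d,p+M@[0,0,.118]),'head2 pred',proj(d,(.6302,-.2107,.147)))
E
```

```text
0.10728066904886953
164 ---:------:              .----::      ................
165 ----------:               ---:::...::--...............
166 -----------               .--------====:..............
167 -----------               .-=---------=:..............
168 ------------               -===---------..............
169 -----------=               -.. --------=..............
170 -----------=.              ::.:--------=:.............
171 -----------=-              .:.:----------.............
172 ------------=          ....-------------= ............
173 ------------=:.........::---------------=:............
174 --------------::::::--------------------=:............
175 ---------------:-------------------=---===............
176 ----------------------------------=====-..............
177 -----------------------------=====-..      ...........
178 --------------------------====..           ...........
179 --------------------=====-..               ...........
180 ----------------====-..                    ...........
181 -----------=====..                         ...........
182 ===---=====-..
[... 1354 characters left out ...]
   :..   :=+*##**+-..  :.-==:         .....
206 .......         -:  :+******#+-:::.-==:.         .....
207 .......          -::+********#*+=-:==-:          .....
208 .......         .+*##*********#**+==::.          .....
209 ........       .=*#****************+=.            ....
210 ........      -##********************=            ....
211 ........    ==*#**********************=:.         ....
212 ......    :=*#**************************=.        ....
213 .....  :-=*##**********#*****************+-:       ...
214 .... :-+###***********#********************+-:    ....
215 .... -*#**************************************.   ....
[254.7914311  195.35281635] head2 pred [255.87911064 198.77314512]
```

```bash
cat > tq.py <<'E'
from h import *
s,p,M=state();T=[ctrl.get_state() for _ in range(1)]
# moment about vertical axis through TCP/tool
print('yaw %.1f'%np.degrees(np.arctan2(M[1,0],M[0,0])),'torque',np.round(s['torque'],2),'F',np.round(s['ft_force'],1),'j3 %.3f j7 %.3f'%(s['joint_positions'][2],s['joint_positions'][6]),'z %.4f'%p[2])
E
for i in 1 2 3; do python3 -m jog '[[[0,0,0,0,0,3,1],[0,0,0,0,0,0,1]]]' >/dev/null; python3 tq.py; done
```

```text
yaw -8.5 torque [ 0.92 -1.24  0.23] F [4.3 2.6 3.7] j3 1.189 j7 -1.061 z 0.2600
yaw -11.5 torque [ 0.97 -1.26  0.32] F [4.4 3.3 2.7] j3 1.191 j7 -1.112 z 0.2600
yaw -14.5 torque [ 1.03 -0.95  0.28] F [2.7 3.4 4.1] j3 1.194 j7 -1.163 z 0.2600
```

```bash
for i in 1 2; do python3 -m jog '[[[0,0,0,0,0,4,1],[0,0,0,0,0,0,1]]]' >/dev/null; python3 tq.py; done; python3 -m jog '[[[0,0,0,0,0,-5,1],[0,0,0,0,0,-5,1],[0,0,-0.5,0,0,0,1],[0,0,-1,0,0,0,1],[0,0,-1.5,0,0,0,1],[-4,0,0,0,0,0,1],[0,0,0,0,0,0,1],[0,0,0,0,0,0,1]]]'; python3 - <<'E'
from h import *
d=shot('wrist','w19.png');s,p,M=state();g=cv2.imread('pics/w19.png',0)
q=proj(d,(.6302,-.2107,.147));print(q,p,np.degrees(np.arctan2(M[1,0],M[0,0])))
x0,y0=int(q[0]),int(q[1])
for y in range(y0-18,y0+19): print(''.join('@#*+=-:. '[min(8,g[y,x]//29)] for x in range(x0-22,x0+23)))
from slot import slot
slot('pics/w19.png',q[0],q[1],12,False)
tp=proj(d,p+M@[0,0,.118]);print('tip',tp)
for y in range(int(tp[1])-14,int(tp[1])+14): print(''.join('@#*+=-:. '[min(8,g[y,x]//29)] for x in range(int(tp[0])-16,int(tp[0])+17)))
E
```

```text
yaw -18.6 torque [ 1.1  -0.9   0.34] F [3.7 3.6 6.1] j3 1.197 j7 -1.232 z 0.2601
yaw -22.6 torque [1.36 0.78 0.37] F [-2.4  4.5 11.4] j3 1.201 j7 -1.300 z 0.2605
time: 44.7
position: [0.591, -0.2026, 0.2912]
tool_rot: [3.121, -0.352, 0.007]
ft_force: [1.7, 0.7, -1.4]
grip_width: 0.271
[253.70325775 144.22292022] [ 0.59188397 -0.20211171  0.29104348] -12.822170091293337
............:-=:.                    ........
........:=-=::                       ........
.....::-=::                           .......
...:-==:                              .......
..-=:.               ......           .......
=::               ..:----::::.         ......
                 .:--:-- -==::.        ......
               .:----=   :--=-::.      ......
              .- :----.   :--.--:       .....
             .-  :-----   :--:.--:      .....
.            -    :---=   -. :----:      ....
.           :.    -----:     :---:-.     ....
-          .-     :----=      :-----     ....
=.         :.     .:----.     :-----      ...
=.         :     : :-----     :---:-.     ...
=-         :     - .----=.    :-----. 
[... 1312 characters left out ...]
.....--:........... 
.................:-=:........... 
.................:==:............
.................-==:............
..................:::............
..................  .............
.................   .............
...............:-:...:...........
...............=+=--:::..........
..............-====--::..........
..............=====--::..........
..............=====--::..........
..............=====-:::..........
..............=====--::..........
..............=====--::..........
.............:=====--:::.........
.............:=====-::::.........
.............:===+*=-::..........
.............:=++*##+=:..........
............ -+*####**+-.........
...........:-+###*##*##*+-.......
```

```bash
python3 -m jog '[[[0,0,-1.5,0,0,-8.5,1],[0,0,0,0,0,-8.5,1],[0,0,0,0,0,-8.5,1],[0,0,0,0,0,-8.5,1],[0,0,0,0,0,-8.5,1],[0,0,0,0,0,-8.5,1],[0,0,0,0,0,-8.5,1],[0,0,0,0,0,-8.5,1],[0,0,0,0,0,-8.5,1],[0,0,0,0,0,-8.5,1],[0,0,0,0,0,-8.5,1],[0,0,0,0,0,-8.5,1]]]' >/dev/null;  python3 -m jog '[[[0,0,0,0,0,-8.5,1],[0,0,0,0,0,-8.5,1],[0,0,0,0,0,-8.5,1],[0,0,0,0,0,-8.5,1],[0,0,0,0,0,-8.5,1],[0,0,0,0,0,-8.5,1],[0,0,0,0,0,-8.5,1],[0,0,0,0,0,-8.5,1],[0,0,0,0,0,-8.5,1],[0,0,0,0,0,-8.5,1],[0,0,0,0,0,-8,1],[0,0,0,0,0,0,1]]]'; python3 -c "
from h import *
plan((.6037,.0083,.305),181.5)";python3 tq.py
```

```text
time: 47.15
position: [0.5922, -0.2024, 0.3051]
tool_rot: [-0.059, 3.138, -0.004]
ft_force: [0.4, 0.7, -0.7]
grip_width: 0.272
t 47.15 pos [ 0.5922 -0.2024  0.3051] yaw -177.83 F [ 0.4  0.7 -0.7] grip 2.37
shift cm [-1.95 21.01 -0.05] turn deg [-0.15  0.16  0.67]
yaw -177.8 torque [ 0.04 -0.01 -0.05] F [ 0.4  0.7 -0.7] j3 0.600 j7 2.012 z 0.3051
```

```bash
python3 -m jog '[[[-0.35,3.5,0,0,0,0,1],[-0.35,3.5,0,0,0,0,1],[-0.35,3.5,0,0,0,0,1],[-0.3,3.5,0,0,0,0,1],[-0.3,3.5,0,0,0,0,1],[-0.3,3.5,0,0,0,0.7,1],[0,0,1.3,0,0,0,1],[0,0,0,0,0,0,1],[0,0,0,0,0,0,1]]]'; python3 - <<'E'
from h import *
d=shot('wrist','w20.png');s,p,M=state();plan((.6037,.0083,.28),181.5)
g=cv2.imread('pics/w20.png',0)
for y in range(164,214): print(y,''.join('@#*+=-:. '[min(8,g[y,x]//29)] for x in range(228,286)))
print(proj(d,p+M@[0,0,.118]),'head0 pred',proj(d,(.6034,.0077,.1505)))
E
python3 tq.py
```

```text
time: 48.05
position: [0.6031, 0.0075, 0.2911]
tool_rot: [-0.035, 3.14, -0.005]
ft_force: [0.0, 0.1, -0.4]
grip_width: 0.27
t 48.1 pos [0.6032 0.0071 0.2916] yaw -178.73 F [ 0.4 -0.4 -1.5] grip 2.39
shift cm [-0.05  0.12  1.16] turn deg [-0.15  0.14 -0.23]
164 -================----            .========================
165 =====================            .========================
166 =====================            .-=======================
167 =============-=======             :======---==============
168 ============-=-======.      .::..::-===--=================
169 =============-=======.      :-------=--===================
170 =============-=======-::::---============-=--=============
171 =============-===-===================-=-=----=============
172 ============================-----===========-=============
173 ============-==-====-=======-==============+--============
174 ==================================--:::...    -===========
175 =======================--::::..               -===========
176 =============--:::..                          -===========
177 =========-          
[... 1757 characters left out ...]
          :-+*###*++:              :*########
206 ###########@-         .=+####*#**:              :*@#######
207 ###########@+       .:=*######*##+:             :*@#######
208 ###########@@     .:=**####*#######=-           .*########
209 ############@    .=**#####*##*#######=-..::-----+#########
210 ###########@@  .:=**###*####**#*######*++*###@@@@#########
211 ############@::=****#*###*#*##*#*##**###########@#########
212 ###########**+*#***#**#*##*####*#####*####*###############
213 #########*********####*#*###**###**#*#####****############
[256.08385798 197.28860826] head0 pred [257.11561467 190.59784758]
yaw -178.7 torque [-0.01 -0.03  0.  ] F [ 0.4 -0.4 -1.5] j3 0.483 j7 1.614 z 0.2916
```

```bash
python3 -m jog '[[[0,0.09,1,-0.1,0.14,2,1],[0,0,0.8,0,0,0,1],[0,0,0,0,0,0,1],[0,0,0.2,0,0,0,1],[0,0,0.2,0,0,0,1],[0,0,0,0,0,0,1]]]'; python3 -m jog '[[[0,0,0.2,0,0,0,1],[0,0,0.2,0,0,0,1],[0,0,0,0,0,0,1]]]'; python3 -m jog '[[[0,0,0.1,0,0,0,1],[0,0,0.1,0,0,0,1],[0,0,0,0,0,0,1]]]'; python3 tq.py
```

```text
time: 48.7
position: [0.6029, 0.0099, 0.2691]
tool_rot: [-0.014, -3.141, -0.0]
ft_force: [0.2, -0.1, -1.1]
grip_width: 0.27
time: 49.0
position: [0.6029, 0.0095, 0.2649]
tool_rot: [-0.014, -3.141, 0.001]
ft_force: [1.1, -1.1, -0.9]
grip_width: 0.273
time: 49.3
position: [0.6029, 0.0095, 0.263]
tool_rot: [-0.014, -3.141, 0.001]
ft_force: [0.2, -2.3, 0.1]
grip_width: 0.271
yaw 179.5 torque [-0.65  0.01 -0.  ] F [ 0.2 -2.3  0.1] j3 0.483 j7 1.586 z 0.2630
```

```bash
python3 -m jog '[[[0,-0.08,0.05,0,0,0,1],[0,0,0.013,0,0,7,1],[0,0,0.013,0,0,7,1],[0,0,0.013,0,0,7,1],[0,0,0.013,0,0,7,1],[0,0,0.013,0,0,7,1],[0,0,0.013,0,0,7,1],[0,0,0.013,0,0,7,1],[0,0,0.013,0,0,7,1],[0,0,0,0,0,0,1]]]'|head -2; python3 tq.py; python3 -m jog '[[[0,0,0.015,0,0,8,1],[0,0,0.015,0,0,8,1],[0,0,0.015,0,0,8,1],[0,0,0.015,0,0,8,1],[0,0,0.015,0,0,8,1],[0,0,0.015,0,0,8,1],[0,0,0.015,0,0,8,1],[0,0,0.015,0,0,8,1],[0,0,0.015,0,0,8,1],[0,0,0.015,0,0,8,1],[0,0,0.015,0,0,8,1],[0,0,0,0,0,0,1]]]'|head -2; python3 tq.py
```

```text
time: 50.3
position: [0.6032, 0.0101, 0.2621]
yaw 123.5 torque [-0.15  0.04  0.06] F [-0.2 -0.4  2.2] j3 0.593 j7 0.632 z 0.2621
time: 51.5
position: [0.6059, 0.0105, 0.2607]
yaw 35.6 torque [-0.07 -1.95  0.06] F [ 6.   0.5 -1.7] j3 0.794 j7 -0.855 z 0.2607
```

```bash
python3 -m jog '[[[0.08,0.06,0.012,0,0,6,1],[0,0,0.012,0,0,6,1],[0,0,0.012,0,0,6,1],[0,0,0,0,0,0,1]]]'|head -2; python3 tq.py; for i in 1 2 3; do python3 -m jog '[[[0,0,0.006,0,0,4,1],[0,0,0,0,0,0,1]]]'|head -2; python3 tq.py; done
```

```text
time: 51.9
position: [0.6067, 0.01, 0.2603]
yaw 17.6 torque [-0.21 -1.73  0.1 ] F [ 5.4 -1.1 -2.3] j3 0.842 j7 -1.153 z 0.2603
time: 52.1
position: [0.6067, 0.0099, 0.2602]
yaw 13.7 torque [-0.26 -1.81  0.06] F [ 5.6  0.1 -2.1] j3 0.852 j7 -1.219 z 0.2602
time: 52.3
position: [0.6068, 0.0098, 0.2602]
yaw 9.7 torque [-0.3  -1.83  0.09] F [ 6.2 -1.6 -1.9] j3 0.864 j7 -1.286 z 0.2602
time: 52.5
position: [0.6068, 0.0096, 0.2601]
yaw 5.7 torque [-0.36 -1.85  0.1 ] F [ 5.  -1.  -2.3] j3 0.875 j7 -1.352 z 0.2601
```

```bash
for i in 1 2 3 4 5 6 7; do python3 -m jog '[[[0,0,0.003,0,0,4,1],[0,0,0,0,0,0,1]]]'>/dev/null; python3 tq.py; done
```

```text
yaw 1.7 torque [-0.42 -1.91  0.08] F [ 7.  -0.6 -1.8] j3 0.887 j7 -1.418 z 0.2601
yaw -2.3 torque [-0.49 -1.97  0.11] F [ 6.6 -0.8 -1.8] j3 0.898 j7 -1.485 z 0.2601
yaw -6.4 torque [-0.57 -1.99  0.13] F [ 7.3 -0.8 -1.6] j3 0.910 j7 -1.551 z 0.2601
yaw -10.3 torque [-0.55 -1.95  0.18] F [ 6.5 -1.4 -2. ] j3 0.922 j7 -1.616 z 0.2601
yaw -14.3 torque [-0.62 -2.05  0.2 ] F [ 7.3 -0.8 -2.8] j3 0.934 j7 -1.682 z 0.2601
yaw -18.3 torque [-0.58 -1.9   0.3 ] F [ 6.5 -1.5 -1.8] j3 0.947 j7 -1.748 z 0.2602
yaw -22.3 torque [-0.44 -2.11  0.09] F [ 6.8 -1.2  1.4] j3 0.960 j7 -1.814 z 0.2608
```

```bash
python3 -m jog '[[[0,0,0,0,0,-5,1],[0,0,0,0,0,-5,1],[0,0,-0.5,0,0,0,1],[0,0,-1,0,0,0,1],[0,0,-1.5,0,0,0,1],[-4,0,0,0,0,0,1],[0,0,0,0,0,0,1],[0,0,0,0,0,0,1]]]'; python3 - <<'E'
from h import *
d=shot('wrist','w21.png');s,p,M=state();g=cv2.imread('pics/w21.png',0)
q=proj(d,(.6034,.0077,.147));print(q,p,np.degrees(np.arctan2(M[1,0],M[0,0])))
x0,y0=int(q[0]),int(q[1])
for y in range(y0-18,y0+19): print(''.join('@#*+=-:. '[min(8,g[y,x]//29)] for x in range(x0-22,x0+23)))
from slot import slot
slot('pics/w21.png',q[0],q[1],12,False)
tp=proj(d,p+M@[0,0,.118]);print('tip',tp)
for y in range(int(tp[1])-14,int(tp[1])+10): print(''.join('@#*+=-:. '[min(8,g[y,x]//29)] for x in range(int(tp[0])-16,int(tp[0])+17)))
for h in ((.6302,-.2107,.147),(.6168,-.1015,.1505)): 
    q=proj(d,h);print(q); 
    if 20<q[0]<490 and 20<q[1]<300: slot('pics/w21.png',q[0],q[1],11,False)
E
```

```text
time: 54.7
position: [0.5647, 0.0188, 0.2903]
tool_rot: [-3.12, 0.338, -0.001]
ft_force: [-0.4, -1.0, -0.4]
grip_width: 0.271
[258.20196826 143.40133441] [0.56531234 0.01846175 0.29035483] -12.42279529447046
==========-=::                      .========
========+::                          -=======
=====+-:                             .=======
==+-:                ....            .=======
+:.              ...:::::::.          -======
                ..:-=.--==:::.        .======
               .:---=.   ---:::.      .======
              .:=-----    ---=--.      -=====
             :-.:----=    ---:---.     .=:...
            .-. .-----:   -- :----      :....
           .-  . :----=   .. ----=.     .....
.          :: ..  :---=.      -----     .....
:         ::. .. .------. ..  --=:=.     ....
=         ... ... :----=  ... :--==:     ....
=.        :  .... .----=:.... ------      ...
=:        -... ..  :----=  .. ------      ...
==        :.......  :---=....  ----=.     ...
==.       -....     ------.... ---=-.     ...
==:       - ...   : .----= ... ---=-       ..
===    :  -:...   
[... 1122 characters left out ...]
:::.::::    
...::::::::::..:--:::::...:::    
....:.::.::.:..-==-..::....::.   
..........:....-==-...::.:::::   
:........::....-==-..:::::::::   
-........:.....:....:..::.::::.  
-.......:.......  .....:.....:.  
=:......::....:.  .:..........:. 
*-....::.....:=-...::.:......... 
#=:.....:...:=+==--:::.......... 
@=:...::....-+++=--:::......:.:: 
@*-...:.....=+===--:::.........:.
@@=:.......:=+===--:::.....:.....
@@+:.......:=+===--::::.........:
@@#-.......:=+===--:::..........:
@@@=:......:=+===--:::...........
@@@*-......:=+===--:::...........
@@@#-......:=+==+=-::::..........
[514.07666701  52.72707336]
[383.43157316  99.41296929]
slot clockwise from image up: 21.3 deg, contrast 0.00
```

```bash
python3 -c "
from h import *
plan((.4288,-.4243,.305),-12.4)"
```

```text
t 54.75 pos [0.5653 0.0185 0.2904] yaw -12.42 F [ 1.1  0.7 -1.4] grip 2.39
shift cm [-3.81 46.17 -1.56] turn deg [-0.11 -0.05 -0.02]
```

```bash
python3 -m jog '[[[-0.4,2.2,-1.5,0,0,0,1],[-0.3,4,0,0,0,0,1],[-0.3,4,0,0,0,0,1],[-0.3,4,0,0,0,0,1],[-0.3,4,0,0,0,0,1],[-0.3,4,0,0,0,0,1],[-0.3,4,0,0,0,0,1],[-0.3,4,0,0,0,0,1],[-0.3,4,0,0,0,0,1],[-0.3,4,0,0,0,0,1],[-0.3,4,0,0,0,0,1],[-0.4,4,0,0,0,0,1]]]' >/dev/null; python3 -m jog '[[[0,0,0,0,0,0,1],[0,0,0,0,0,0,1]]]' >/dev/null; python3 -c "
from h import *
plan((.4288,-.4243,.305),-12.4)
d=shot('wrist','w22.png');s,p,M=state();print(proj(d,p+M@[0,0,.118]),proj(d,(.4288,-.4243,.08)))
for o in finder.spot_point('driver_tip','wrist')[:2]:print(o['conf'],np.array(o['point'])*[384,512])
for o in finder.spot_point('block_hole','wrist')[:2]:print(o['conf'],np.array(o['point'])*[384,512],toplane(d,o['point'],.08))
g=cv2.imread('pics/w22.png',0)
for y in range(150,206,2): print(y,''.join('@#*+=-:. '[min(8,g[y,x]//29)] for x in range(220,296)))
"; python3 tq.py
```

```text
t 56.15 pos [ 0.4269 -0.4271  0.3045] yaw -12.72 F [ 1.   0.4 -1.4] grip 2.37
shift cm [ 0.13 -0.31 -0.06] turn deg [ 0.09  0.06 -0.32]
[252.17654906 194.17759956] [251.8480441  171.18778455]
0.69 [194.304  257.6896]
0.86 [173.2992 252.8256] [ 0.42617491 -0.42484318  0.08      ]
150 @@@@-        .....................   ..................+@###################
152 @@@@+  ..  .....................   ................... =@###################
154 @#@@@     .....................   .................... =@###################
156 #@@@@.   .....................   ..................... -####################
158 @#@@@-  .....................   ...................... :*@##################
160 @@@@@+ .....................   ....................... :*###################
162 @##@@@ ...................   ...::. ....................+###################
164 @@@#@@ .................  .:---------:..................+@##################
166 ##@@@@-................ .==-----------=:............... =@##################
168 ###@@@- .............. .=++==-------=+++:.............. =@##################
170 @@@@@@
[... 831 characters left out ...]
.......:==:.................. .+@################
192 ########@.  ......................    ................    =@################
194 ########@-  .....................=:..::.  ..:::-=====+=***##################
196 ########@+         ..:-::--===+=====--:.=#@@@@#@############################
198 ##########***###@@@@@@##@######=====--::.+@#################################
200 ###############################=====--::.+@#################################
202 ##############################*=====-:::.=##################################
204 ##############################*==++**=:..-##################################
yaw -12.3 torque [-0.05  0.24  0.  ] F [ 0.6 -0.  -0.5] j3 1.146 j7 -0.796 z 0.3042
```

```bash
python3 -m jog '[[[0.13,-0.31,0,0,0,0,1],[0,0,3,0,0,0,1],[0,0,3,0,0,0,1],[0,0,2.5,0,0,0,1],[0,0,0,0,0,0,1]]]'; python3 tq.py;  python3 -m jog '[[[0,0,2.5,0,0,0,1],[0,0,2.5,0,0,0,1],[0,0,2.5,0,0,0,1],[0,0,1.2,0,0,0,1],[0,0,0.4,0,0,0,1],[0,0,0,0,0,0,1]]]'; python3 tq.py
```

```text
time: 56.8
position: [0.4298, -0.4188, 0.2161]
tool_rot: [-3.119, 0.337, 0.008]
ft_force: [0.3, 1.0, -0.6]
grip_width: 0.272
yaw -12.3 torque [-0.01  0.14 -0.02] F [ 0.3  1.  -0.6] j3 1.109 j7 -0.765 z 0.2161
time: 57.4
position: [0.4304, -0.4222, 0.129]
tool_rot: [3.123, -0.341, 0.0]
ft_force: [0.1, -0.9, -0.5]
grip_width: 0.275
yaw -12.4 torque [-0.09  0.17  0.04] F [ 0.1 -0.9 -0.5] j3 1.046 j7 -0.706 z 0.1290
```

```bash
python3 -m jog '[[[-0.1,0.2,0,0,0,0,1],[0,0,0.3,0,0,0,1],[0,0,0.15,0,0,0,1],[0,0,0,0,0,0,1]]]'; python3 tq.py; python3 -m jog '[[[0,0,0.08,0,0,0,1],[0,0,0,0,0,0,1]]]'; python3 tq.py
```

```text
time: 57.8
position: [0.4283, -0.4239, 0.1237]
tool_rot: [-3.123, 0.342, 0.001]
ft_force: [0.3, 0.3, -1.4]
grip_width: 0.273
yaw -12.5 torque [-0.04  0.16 -0.  ] F [ 0.3  0.3 -1.4] j3 1.041 j7 -0.699 z 0.1237
time: 58.0
position: [0.4283, -0.4239, 0.1229]
tool_rot: [-3.123, 0.342, 0.001]
ft_force: [-0.6, -0.3, -2.3]
grip_width: 0.272
yaw -12.5 torque [-0.02  0.12  0.01] F [-0.6 -0.3 -2.3] j3 1.041 j7 -0.698 z 0.1229
```

```bash
for i in 1 2 3; do python3 -m jog '[[[0,0,0.08,0,0,0,1],[0,0,0,0,0,0,1]]]' >/dev/null; python3 tq.py; done
```

```text
yaw -12.5 torque [ 0.23  0.3  -0.09] F [-0.4  2.   1.9] j3 1.040 j7 -0.698 z 0.1225
yaw -12.5 torque [0.68 0.64 0.  ] F [-2.1  2.4  8.6] j3 1.040 j7 -0.697 z 0.1225
yaw -12.5 torque [ 0.96  0.97 -0.  ] F [-3.6  4.4 13.4] j3 1.040 j7 -0.697 z 0.1224
```

Contact with the block; release, lift clear and inspect.

```bash
python3 -m jog '[[[0,0,-0.14,0,0,0,1],[0,0,0,0,0,0,1],[0,0,0,0,0,0,2.8],[0,0,0,0,0,0,3.4],[0,0,0,0,0,0,5],[0,0,0,0,0,0,5],[0,0,-2,0,0,0,5],[0,0,-4,0,0,0,5],[0,0,-4,0,0,0,5],[0,0,-4,0,0,0,5],[-4,0,-3,0,0,0,5],[-4,0,0,0,0,0,5]]]' 20; python3 -m jog '[[[0,0,0,0,0,0,5],[0,0,0,0,0,0,5]]]' >/dev/null
python3 - <<'E'
from h import *
d=shot('scene','s2.png');t=shot('top','t2.png');w=shot('wrist','w23.png')
a=cv2.resize(d['frame'][70:270,150:400,::-1],(800,640)[:2],interpolation=cv2.INTER_CUBIC)[:360]
a=cv2.resize(d['frame'][85:250,150:300,::-1],(540,594),interpolation=cv2.INTER_CUBIC)
b=cv2.resize(w['frame'][40:220,150:400,::-1],(260,187));c=cv2.resize(t['frame'][100:300,120:420,::-1],(260,173))
out=np.zeros((594,800,3),np.uint8);out[:,:540]=a;out[:187,540:]=b;out[200:373,540:]=c;cv2.imwrite('pics/fin.png',out)
for l,z in(('driver_handle',.12),('wash_bottle',0),('beaker_a',0),('amber_jar',0)):
  for o in finder.spot_point(l,'top')[:2]: print(l,round(o['conf'],2),toplane(t,o['point'],z).round(3))
E
```

```text
time: 59.8
position: [0.3507, -0.4092, 0.2954]
tool_rot: [3.116, -0.342, 0.002]
ft_force: [-2.6, 0.1, 2.5]
grip_width: 0.572
driver_handle 0.63 [ 0.426 -0.417  0.12 ]
wash_bottle 0.85 [0.692 0.405 0.   ]
beaker_a 0.75 [0.747 0.106 0.   ]
beaker_a 0.59 [0.784 0.238 0.   ]
amber_jar 0.64 [ 0.653 -0.441  0.   ]
```

View pics/fin.png

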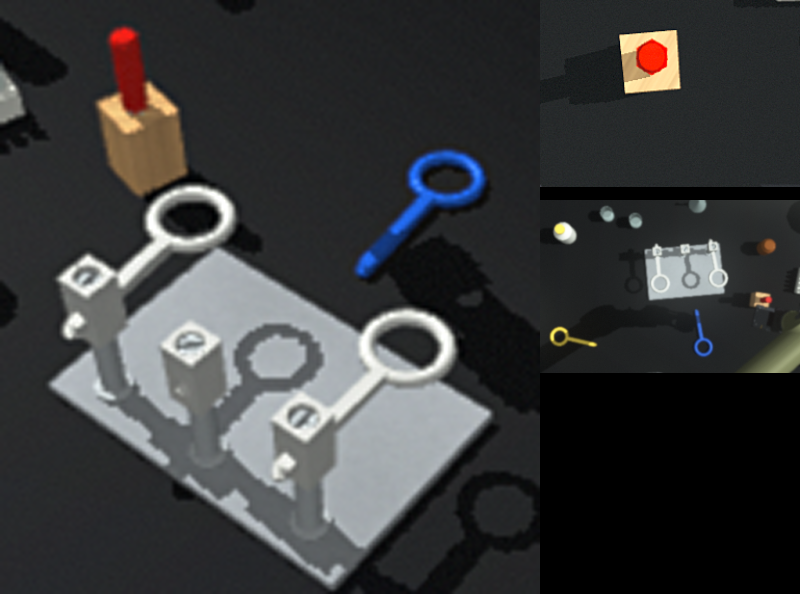

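```bash
python3 - <<'E'
from h import *
d=shot('scene');a=np.array([.9925,.1219,0])
for n,e,m in(('r2',(.6302,-.2103,.1135),(202.8,145.0)),('r0',(.6036,.008,.1135),(263.1,181.1))):
    e=np.array(e)
    for dr in(0,7):
        t=np.radians(dr);print(n,dr,proj(d,e-.122*(a*np.cos(t)+np.array([0,0,np.sin(t)]))).round(1),'measured',m)
E
```

```text
r2 0 [205.  147.3] measured (202.8, 145.0)
r2 7 [205.3 151. ] measured (202.8, 145.0)
r0 0 [262.3 181.4] measured (263.1, 181.1)
r0 7 [262. 185.] measured (263.1, 181.1)
```

```bash
python3 -c "
from bench import close_job
print(close_job())"
```

```text
the job is handed in; nothing more can be done
None
```

The filter stand is set up and handed in at about 60 s of robot time. Two aluminium rings were there; one is in the left clamp and one in the right clamp. I left the blue and yellow look-alikes alone.

- **Rings:** I measured the stem ends standing out about 19 mm (right) and 20 mm (left) at the back, before tightening. In the last scene picture both ring centres lie within about 3 pixels of where a level ring should be, and clearly off the 7° droop position.
- **Screws:** I turned both clockwise until the torque rose to about 0.3–0.37 N m. On the last step of each, the blade began to lift in the slot. The slots now stand at a turn of about 3.14 (left) and 3.16 rad (right), which matches the 3.1 stop within a few degrees of measuring error. There is no direct reading of the screw angle.
- **Screwdriver:** it is back upright in its block. I first gripped it on the wrong pair of flats, 60° off, so I put it back and gripped it again before tightening.
- **Things to leave alone:** the arm did not go near the bottle, jar or beakers. The last top view has the jar and beakers within about 1 cm of the first. The bottle reads about 15 mm off the first, which I take as detection noise but did not check more closely.

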